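# Assemble a filter unit on the vacuum manifold

## Task

Put the washed filter unit together on the empty port of the vacuum manifold, from the bottom up: first plug the base's rubber stopper fully into the port, then set the perforated screen in the mouth of the base, then stand the funnel over the screen, skirt down, and last put the lid on the funnel. Lower each part gently into place rather than dropping it, so that it sits level and fully down, like the finished unit already on the manifold, and leave that unit, the bottle and the glass dish where they are.

Things in the scene. Friction and masses are not known exactly. Their poses are not given: they have to be found in the camera images.
- open_port (a point): Empty port of the steel manifold: open upright cup, 56 mm outside, 44 mm bore, 26 mm deep. Point: centre of its rim, 76 mm above the bench; z up, y along the rail. Three ports stand 130 mm apart in a row on the rail; any can be the empty one. The others hold a finished unit (145 mm above the rim) and a rubber bung (16 mm). Each has a black lever 40 mm below the rim, out to 37 mm on its -x side.
- base_mid (a point): Base, loose on the bench, stopper down: steel cup 58 mm wide, 26 mm high, open mouth (46 mm bore, 18 mm deep), on a tapered dark rubber stopper 22 mm long (40 mm wide at top, 30 mm at foot). 48 mm high in all, 0.3 kg. Point: on its axis half-way up, 24 mm above the foot; z up. Plugged in, the steel cup rests on the port's rim and the point is 2 mm above the rim.
- screen_mid (a point): Perforated screen lying on the bench: metal disc with small holes, 62 mm wide, 9 mm thick, top edge bevelled 3.5 mm, standing on a tapered boss 8 mm deep (42 mm wide at the disc, 34 mm at foot). 17 mm high in all, 0.1 kg. Point: on its axis half-way up, 8.5 mm above the foot; z up. In place the boss is in the base's mouth, the disc on its rim, the point 26.5 mm above the port's rim.
- funnel_mid (a point): Funnel standing on the bench, open end up: straight steel tube 60 mm outside, 55 mm bore, with a skirt at the foot 73 mm wide, 12 mm high, hollow below (66 mm bore, 8 mm deep) to drop over the screen's disc. 90 mm high in all, 0.28 kg. Point: on its axis half-way up, 45 mm above the foot; z up. In place it rests on the screen's top, the point 72 mm above the port's rim.
- lid_knob (a point): Lid lying on the bench, knob up: steel disc 72 mm wide, 4 mm thick, tapered plug 8 mm deep below (51 mm wide at the disc, 40 mm at foot), round knob 18 mm wide and 18 mm high on a 6 mm stem. 36 mm high in all, 0.12 kg. Point: on its axis, middle of the knob, 27 mm above the plug's foot; z up. In place the disc rests on the funnel's top, the point 136 mm above the port's rim.
- unit: The finished filter unit (base, funnel and lid together, 73 mm wide, 167 mm high) standing loose in another port of the manifold; not to be disturbed. Its origin is the foot of its stopper, 22 mm below its port's rim; z is up.
- bottle: Clear plastic bottle with a blue cap, 62 mm in diameter, 155 mm high, beside the work at the robot's right; not to be disturbed. Origin at the centre of its underside.
- dish: Shallow round glass dish with tweezers in it, 92 mm in diameter, 14 mm high, beside the work at the robot's left; not to be disturbed. Origin at the centre of its underside.

How it is judged:
On the way, in this order (a step that is already met when the one before it is completed fails the run):
1. the base is plugged fully into the empty port and let go (horizontal distance between base_mid and open_port below 0.006 m and z of base_mid in the frame of open_port between -0.002 and 0.006 m and angle between base_mid's own z axis and vertical below 0.07 rad and contact force between the fingers and base below 0.05 N and linear speed of base below 0.03 m/s), for 0.2 s.
2. the screen lies level in the mouth of the base and is let go (horizontal distance between screen_mid and open_port below 0.008 m and z of screen_mid in the frame of open_port between 0.0225 and 0.0305 m and angle between screen_mid's own z axis and vertical below 0.07 rad and contact force between the fingers and screen below 0.05 N and linear speed of screen below 0.03 m/s), for 0.2 s.
3. the funnel stands upright over the screen and is let go (horizontal distance between funnel_mid and open_port below 0.01 m and z of funnel_mid in the frame of open_port between 0.068 and 0.076 m and angle between funnel_mid's own z axis and vertical below 0.07 rad and contact force between the fingers and funnel below 0.05 N and linear speed of funnel below 0.03 m/s), for 0.2 s.
4. the lid is fully on the funnel and is let go (horizontal distance between lid_knob and open_port below 0.012 m and z of lid_knob in the frame of open_port between 0.132 and 0.14 m and angle between lid_knob's own z axis and vertical below 0.07 rad and contact force between the fingers and lid below 0.05 N and linear speed of lid below 0.03 m/s), for 0.2 s.
At the end, for the whole second after the job is handed in: Base, screen, funnel and lid are stacked in that order on the formerly empty port, each fully down (height within 4 mm of its seat), level within 0.07 rad, on the port's axis within 6, 8, 10 and 12 mm respectively, released and at rest (all of step 1 and all of step 2 and all of step 3 and all of step 4); the robot touches nothing.
It fails at once if a part of the filter unit is dropped or slammed into place (faster than 0.7 m/s within 40 mm above its seat) ((linear speed of base above 0.7 m/s and horizontal distance between base_mid and open_port below 0.03 m and z of base_mid in the frame of open_port below 0.042 m) or (linear speed of screen above 0.7 m/s and horizontal distance between screen_mid and open_port below 0.03 m and z of screen_mid in the frame of open_port below 0.0665 m) or (linear speed of funnel above 0.7 m/s and horizontal distance between funnel_mid and open_port below 0.03 m and z of funnel_mid in the frame of open_port below 0.112 m) or (linear speed of lid above 0.7 m/s and horizontal distance between lid_knob and open_port below 0.03 m and z of lid_knob in the frame of open_port below 0.176 m)).
It fails at once if the finished filter unit on the manifold is knocked out of place (moved over 20 mm or tipped over 0.3 rad) (distance of unit from where it was at the start of the episode above 0.02 m or angle between unit's own z axis and vertical above 0.3 rad).
It fails at once if the bottle is knocked out of place (moved over 20 mm or tipped over 0.3 rad) (distance of bottle from where it was at the start of the episode above 0.02 m or angle between bottle's own z axis and vertical above 0.3 rad).
It fails at once if the glass dish is knocked out of place (moved over 20 mm or tipped over 0.3 rad) (distance of dish from where it was at the start of the episode above 0.02 m or angle between dish's own z axis and vertical above 0.3 rad).
It also fails if it takes over 128 s, if anything falls off the work surface, if the arm or the gripper's body presses on something with over 40 N, if the wrist force passes 120 N, or if a joint passes its speed limit or range.

## Robot

A 7-joint arm with a two-finger parallel gripper is mounted at the origin on the work surface. World frame = base frame: x ahead of the robot, y to its left, z up, the work surface at z = 0. Lengths are in m, angles in rad, forces in N, time in s.
With the tool pointing down it reaches from about 0.425 to 1.025 m from the base axis. Payload 9.4 kg.
Tool frame: the origin (TCP) lies at the very end of the fingers, on their centre line; the grasp point (between the pads) lies 19 mm behind it; x points along the fingers, y is the direction in which the jaws open and shut, and the axes are right-handed (so a half turn about x gives the same grasp; the last joint's range is limited). The gripper opens to 93 mm and grips with 3 to 60 N. Pads are 15 mm wide; open, the fingers measure 128 mm over their backs; the gripper's body (75 mm by 188 mm) begins 65 mm behind the grasp point.
Start: joints at [1.272, 0.599, -0.003, 1.599, 0.002, 0.943, -0.08], TCP at [0.159, -0.707, 0.219] pointing down, gripper open.
Joint ranges: [-2.57, 2.57], [-0.35, 1.97], [-1.29, 1.29], [0.11, 2.56], [-1.05, 4.19], [0.11, 1.86], [-2.63, 2.63]. Speed limits (rad/s): [2.22, 2.22, 3.01, 3.01, 3.14, 3.14, 3.14].

## Interface

Orientations are given as a rotation vector (axis times angle).
In Python, from rig import robot gives the robot as it stands.
- The arm moves only by the tool play_rows, never from a script. Its argument "rows" is a list that holds one entry, the list of rows, each a list of 7 numbers: the shift along the tool's x, y, z normalised to -1 to 1, where 1 is 0.02 m, then the turn, a rotation vector about the tool's x, y, z normalised to -1 to 1, where 1 is 0.12 rad, then the closure, from 0 (fully open) to 1 (shut). A call has 1 to 5 rows; each row shifts and turns the commanded pose from where the row before left it, along the tool's axes as they then stand; what a row does not reach is not made up. A row lasts 1/12 s, in which the tool goes at most 41.7 mm and 7.16 degrees, less where a joint would pass 70% of its speed; a pose out of reach is approached as far as the arm can. A call with a number of a shift or a turn outside -1 to 1 is refused whole. A call with a gripper value outside its range is refused whole. The fingers move at their own pace and stop on an object; the grip force is fixed at half the most. Time passes only in rows, so rows that do not move let the fingers close. It gives the time, the measured TCP pose, the force and the opening at its end, in the units of the state.
- robot.observe(): the state, without advancing time (a new reading comes with each control period).
- robot.camera(name): name is "scene" or "side" or "wrist"; returns a dict with "color" (400x640x3 uint8, red, green, blue), "mtx" (3x3 intrinsics, pixels), "rvec" (rotation vector, rad) and "tvec" (3), from world to camera coordinates, as OpenCV has them. Camera axes: x right, y down, z forward; pixel columns grow to the right and rows downward; lengths in m; the calibration is good to about 2 mm. A picture is of the moment at which its call begins. There is no depth.
- robot.sign_off(): hands the job in, once; it reports no verdict.
Trained networks look in a picture, given as the dict that the camera call returned (one of the last four; its "shot" number tells which), for a name from the list of things; names that differ only in an ending like _2 or _b are one class to them, and where a whole thing is asked for, a point or a joint stands for the part that bears it (a point fixed in the world has none). Each returns a list of dicts, best first, with "confidence" (0 to 1); they miss things now and then, are a little off and sometimes report something else, mostly with a low value. They report only what shows in the picture. A call takes as long as a camera call.
- robot.outline_of(picture, label): "region" (400x640 bool, what is visible of it) and "box" ([left, top, right, bottom] in pixels, round what is visible of it).
The state is a dict: "time_s": time; "joint_positions": joint angles; "joint_velocities": joint speeds; "joint_torque": joint torques, N m; "position": TCP position; "ee_rot": TCP orientation; "wrist_force": force on the tool from outside, world axes, zero at the start; "wrist_torque": the same for the moment, N m; "opening": finger opening in m.
Only numpy, scipy, OpenCV 4.12 (cv2) and the standard library are available. Lean on these libraries where they do the work, as an engineer would, in place of code of your own. Each camera call takes 0.05 s, during which the arm holds its last target.

## Working session

There is one attempt and no reset: what is moved stays moved. The work goes in short steps, Python scripts to look and compute and a tool call to move; the robot and the scene stay as the last step left them, time stands still between calls to the robot, and variables do not carry over. Pictures are saved under pics/ and viewed, and the job is handed in when it is done.

Besides the shell and the picture viewer there is one more tool, called in YAML: its name, and indented under it one key for each argument. play_rows: Moves the arm, as the interface text tells. Its arguments: {"type":"object","properties":{"rows":{"type":"array"}},"required":["rows"]}

```bash
ls; mkdir -p pics
python3 - <<'E'
from rig import robot
import cv2
print(robot.observe())
for n in ["scene","side","wrist"]:
    p=robot.camera(n); cv2.imwrite(f"pics/a_{n}.png",p["color"][:,:,::-1]); print(n,p["mtx"].tolist(),p["rvec"],p["tvec"],p["shot"])
E
```

```text
pics
{'time_s': 0.0, 'joint_positions': array([ 1.27229495,  0.60010902, -0.00253334,  1.60012929,  0.00179303,
        0.94288412, -0.07980633]), 'joint_velocities': array([-0.00071699,  0.00070094,  0.00059923,  0.00144746,  0.00035645,
        0.0006015 ,  0.00099919]), 'joint_torque': array([ 9.61396927e-05, -7.65057564e+01,  1.49767913e+00, -2.52344531e+01,
       -5.23778459e-02,  1.68046419e-02,  1.45825907e-04]), 'position': array([ 0.15936227, -0.7067714 ,  0.21777195]), 'ee_rot': array([ 2.10445348,  0.23601011, -2.10510574]), 'wrist_force': array([ 0.07096042,  0.42559833, -0.47639541]), 'wrist_torque': array([-0.01144909, -0.01454944, -0.02367967]), 'opening': 0.09283018080381902}
scene [[509.1441460908847, 0.0, 320.90769281106077], [0.0, 509.1441460908847, 202.83936719423488], [0.0, 0.0, 1.0]] [ 1.9556875   1.72640875 -0.55464268] [-0.08551624 -0.3830934   1.66062791] 1
side [[453.7652643912835, 0.0, 317.56553789299295], [0.0, 453.7652643912835, 208.5753839487712], [0.0, 0.0, 1.0]] [ 0.02595493 -2.69790629  1.541332  ] [0.5541615  0.06857298 1.44767626] 2
wrist [[278.4223537980811, 0.0, 321.72559050766756], [0.0, 278.4223537980811, 196.98604428617912], [0.0, 0.0, 1.0]] [-2.27077844  1.8167087   0.2646755 ] [-0.72458659 -0.03264941  0.39176913] 3
```

View pics/a_scene.png

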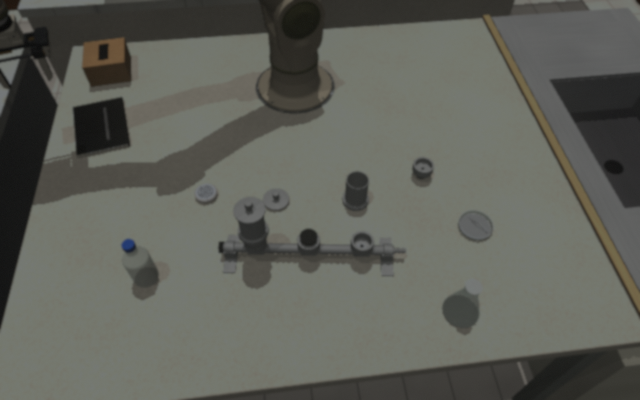

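View pics/a_side.png

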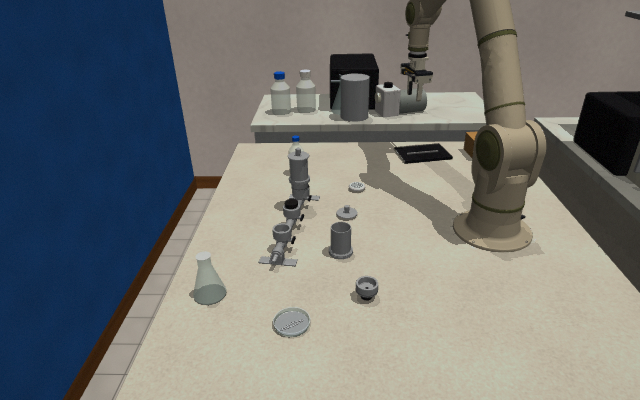

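View pics/a_wrist.png

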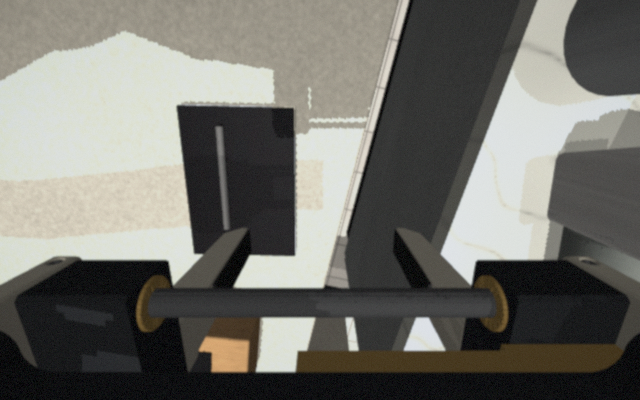

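```bash
cat > h.py <<'E'
from rig import robot
import cv2, numpy as np
from scipy.optimize import minimize
from scipy.spatial.transform import Rotation as R
# profiles (z from foot, radius)
PROF={"base_mid":[(0,15),(22,20),(22,29),(48,29)],"screen_mid":[(0,17),(8,21),(8,31),(13.5,31),(17,27.5)],
"funnel_mid":[(0,36.5),(12,36.5),(12,30),(90,30)],"lid_knob":[(0,20),(8,25.5),(8,36),(12,36),(12,3),(18,3),(18,6),(22,9),(27,9),(32,9),(36,6)],
"dish":[(0,46),(14,46)],"bottle":[(0,31),(100,31),(155,15)],"unit":[(0,15),(22,20),(22,29),(48,29),(57,36),(69,36.5),(69,30),(131,30),(131,36),(135,36),(149,9),(167,6)]}
A=np.linspace(0,2*np.pi,40,endpoint=False)
def proj(p,X):
    return cv2.projectPoints(np.asarray(X,float).reshape(-1,1,3),p["rvec"],p["tvec"],p["mtx"],None)[0].reshape(-1,2)
def ray(p,uv):
    Rm=cv2.Rodrigues(p["rvec"])[0]; c=-Rm.T@p["tvec"]
    d=Rm.T@np.linalg.inv(p["mtx"])@np.array([uv[0],uv[1],1.]); return c,d
def atz(p,uv,z):
    c,d=ray(p,uv); return c+d*(z-c[2])/d[2]
def silh(p,name,x,y,z0,S=4):
    m=np.zeros((400*S,640*S),np.uint8); pr=PROF[name]
    for a,b in zip(pr[:-1],pr[1:]):
        X=[(x+r/1e3*np.cos(t),y+r/1e3*np.sin(t),z0+z/1e3) for z,r in (a,b) for t in A]
        h=cv2.convexHull(((proj(p,X)+.5)*S-.5).astype(np.float32))
        cv2.fillConvexPoly(m,np.round(h).astype(np.int32),255)
    return cv2.resize(m,(640,400),interpolation=cv2.INTER_AREA)/255.
def box(p,name,x,y,z0):
    X=[(x+r/1e3*np.cos(t),y+r/1e3*np.sin(t),z0+z/1e3) for z,r in PROF[name] for t in A]
    q=proj(p,X); return np.r_[q.min(0),q.max(0)]
def fit(views,name,x,y,z0):
    f=lambda v:sum(np.abs(silh(p,name,v[0],v[1],z0)-m).sum()/max(m.sum(),1) for p,m in views)
    r=minimize(f,[x,y],method="Nelder-Mead",options=dict(initial_simplex=[[x,y],[x+.01,y],[x,y+.01]],xatol=2e-4,fatol=1e-4))
    return r.x,r.fun
def look(cam,name):
    p=robot.camera(cam); cv2.imwrite(f"pics/{name}.png",p["color"][:,:,::-1]); return p
E
python3 - <<'E'
from h import *
P={c:robot.camera(c) for c in("scene","side")}
for n in ["base_mid","screen_mid","funnel_mid","lid_knob","unit","bottle","dish","open_port"]:
    vs=[];xy=None
    for c in P:
        o=robot.outline_of(P[c],n)
        print(n,c,[(round(a["confidence"],2),a["box"] if not hasattr(a["box"],"tolist") else a["box"].tolist()) for a in o][:3])
        if o: 
            vs.append((P[c],o[0]["region"].astype(float)))
    if n in PROF and vs:
        z0=.054 if n=="unit" else 0
        H=max(a[0] for a in PROF[n])/1e3
        for k in ([vs] + [[v] for v in vs]):
            ys,xs=np.nonzero(k[0][1]); g=atz(k[0][0],(xs.mean(),ys.mean()),z0+H/2)
            print("   ",fit(k,n,g[0],g[1],z0))
E
```

```text
base_mid scene [(0.58, [411.0, 154.3, 435.5, 177.9])]
base_mid side [(0.56, [357.8, 278.6, 379.1, 300.4]), (0.5, [273.9, 223.0, 295.7, 240.4])]
    (array([0.4167795 , 0.31744589]), np.float64(0.2266786676510995))
    (array([0.41513221, 0.31622702]), np.float64(0.11331944221830421))
    (array([0.41747847, 0.318509  ]), np.float64(0.08377080809440482))
screen_mid scene [(0.56, [192.3, 182.4, 216.3, 202.4])]
screen_mid side [(0.46, [351.2, 179.4, 367.1, 192.3]), (0.15, [287.7, 150.2, 310.2, 190.1])]
    (array([ 0.41523569, -0.28433468]), np.float64(0.22418763453906898))
    (array([ 0.41495603, -0.28506237]), np.float64(0.09943035318102776))
    (array([ 0.41523324, -0.28418067]), np.float64(0.12114751941044871))
funnel_mid scene [(0.67, [341.1, 169.8, 367.7, 209.8])]
funnel_mid side [(0.56, [325.5, 221.1, 352.2, 260.4])]
    (array([0.4812445 , 0.11763893]), np.float64(0.10293694283082361))
    (array([0.48006903, 0.11802581]), np.float64(0.05027226890756302))
    (array([0.48124542, 0.11679344]), np.float64(0.044953283326753524))
lid_knob scene [(0.56, [264.6, 183.9, 289.3, 209.3]
[... 525 characters left out ...]
array([ 0.62221284, -0.16907715]), np.float64(0.11161916858511287))
bottle scene [(0.67, [118.9, 235.6, 160.9, 287.6])]
bottle side []
    (array([ 0.65101417, -0.42771068]), np.float64(0.10069629191710185))
    (array([ 0.65101417, -0.42771068]), np.float64(0.10069629191710185))
dish scene [(0.92, [457.0, 208.7, 497.0, 241.9])]
dish side [(0.82, [270.2, 307.8, 312.2, 337.7])]
    (array([0.60443185, 0.41494819]), np.float64(0.1886042115132584))
    (array([0.60323128, 0.41702131]), np.float64(0.07672535371457166))
    (array([0.60596107, 0.41349137]), np.float64(0.09374458730264473))
open_port scene [(0.85, [351.2, 232.0, 374.6, 257.0])]
open_port side [(0.57, [270.2, 223.8, 294.3, 241.3])]
```

Run:
```python
from h import *
P={c:robot.camera(c) for c in("scene","side")}
PROF["port"]=[(46,28),(76,28)]
vs=[]
for c in P:
    o=robot.outline_of(P[c],"open_port"); m=o[0]["region"]; 
    b=np.array(o[0]["box"])
    vs.append((P[c],m.astype(float)))
    im=P[c]["color"][:,:,::-1].copy(); 
    cs,_=cv2.findContours(m.astype(np.uint8),0,1)
    x0,y0=int(b[0]-60),int(b[1]-50)
    crop=cv2.resize(im[y0:y0+120,x0:x0+150],None,fx=5,fy=5,interpolation=cv2.INTER_CUBIC)
    for k in cs: cv2.polylines(crop,[((k-[x0,y0])*5+2)],True,(0,0,255),1)
    cv2.imwrite(f"pics/port_{c}.png",crop)
for k in([vs]+[[v] for v in vs]): print(fit(k,"port",.63,.115,0))
```

```text
(array([0.65675865, 0.09989162]), np.float64(0.28949632060806574))
(array([0.6562999 , 0.09909719]), np.float64(0.0762813544308894))
(array([0.65657794, 0.10433832]), np.float64(0.17296596799639397))
```

View pics/port_scene.png

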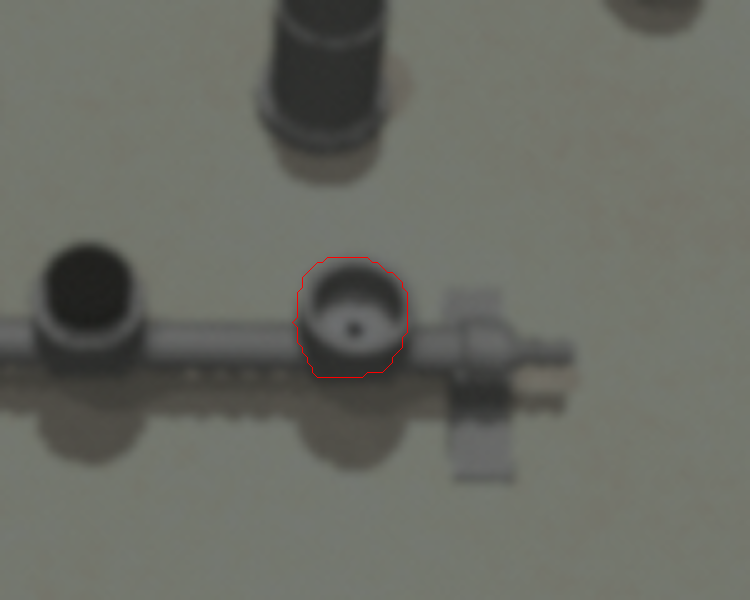

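View pics/port_side.png

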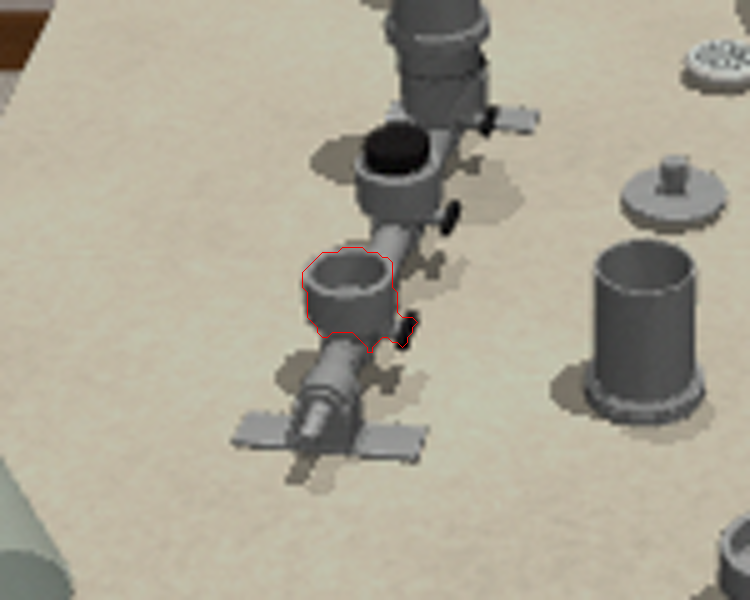

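Run:
```python
from h import *
s=robot.observe(); M=R.from_rotvec(s["ee_rot"]).as_matrix(); print(M.round(3))
p=robot.camera("wrist"); Rm=cv2.Rodrigues(p["rvec"])[0]; c=-Rm.T@p["tvec"]
print("cam in tool",M.T@(c-s["position"]), "\n cam axes in tool\n",(M.T@Rm.T).round(3))
```

```text
[[-0.     0.22  -0.975]
 [-0.    -0.975 -0.22 ]
 [-1.     0.     0.   ]]
cam in tool [-0.16533779  0.00086225 -0.0785791 ] 
 cam axes in tool
 [[ 0.001 -0.282  0.959]
 [ 1.    -0.001 -0.001]
 [ 0.001  0.959  0.282]]
```

play_rows:
  rows:
    - [[-0.8,-0.7,-1,-0.3,0,0,0],[-0.8,-0.7,-1,-0.3,0,0,0],[-0.8,-0.7,-1,-0.3,0,0,0],[-0.8,-0.7,-1,-0.3,0,0,0],[-0.8,-0.7,-1,-0.3,0,0,0]]

```text
time_s: 1.72
position: [0.2356, -0.6104, 0.2993]
ee_rot: [1.999, 0.409, -1.999]
wrist_force: [0.5, -1.0, 0.8]
opening: 0.0929
```

play_rows:
  rows:
    - [[0,-0.7,-1,-0.3,0,0,0],[0,-0.7,-1,-0.3,0,0,0],[0,-0.7,-1,-0.3,0,0,0],[0,-0.7,-1,-0.3,0,0,0],[0,-0.7,-1,-0.3,0,0,0]]

```text
time_s: 2.13
position: [0.2924, -0.5026, 0.2988]
ee_rot: [1.889, 0.567, -1.889]
wrist_force: [-0.2, -0.3, -0.7]
opening: 0.093
```

play_rows:
  rows:
    - [[0,0,-1,-0.3,0,0,0],[0,0,-1,-0.3,0,0,0],[0,0,-1,-0.3,0,0,0],[0,0,-1,-0.3,0,0,0],[0,0,-1,-0.3,0,0,0]]

```text
time_s: 2.55
position: [0.3729, -0.4421, 0.2984]
ee_rot: [1.773, 0.714, -1.773]
wrist_force: [1.0, 0.3, -0.9]
opening: 0.0928
```

play_rows:
  rows:
    - [[0,0,-1,-0.3,0,0,0],[0,0,-1,-0.3,0,0,0],[0,0,-1,-0.3,0,0,0],[0,0,-1,-0.3,0,0,0],[0,0,-1,-0.3,0,0,0]]

```text
time_s: 2.97
position: [0.4394, -0.3673, 0.2985]
ee_rot: [1.653, 0.846, -1.653]
wrist_force: [0.1, -0.2, -0.1]
opening: 0.0932
```

play_rows:
  rows:
    - [[0,0,-1,-0.3,0,0,0],[0,0,-1,-0.3,0,0,0],[0,0,-1,-0.3,0,0,0],[0,0,-1,-0.3,0,0,0],[0,0,-1,-0.3,0,0,0]]

```text
time_s: 3.38
position: [0.4919, -0.2824, 0.2986]
ee_rot: [1.529, 0.964, -1.529]
wrist_force: [-0.1, -0.0, -0.3]
opening: 0.0929
```

play_rows:
  rows:
    - [[0,0,-1,-0.3,0,0,0],[0,0,-1,-0.3,0,0,0],[0,0,-1,-0.3,0,0,0],[0,0,-1,-0.3,0,0,0],[0,0,-1,-0.3,0,0,0]]

```text
time_s: 3.8
position: [0.5283, -0.1894, 0.2986]
ee_rot: [1.402, 1.072, -1.402]
wrist_force: [0.1, 0.4, 0.5]
opening: 0.0928
```

play_rows:
  rows:
    - [[0,0,-1,-0.3,0,0,0],[0,0,-1,-0.3,0,0,0],[0,0,-1,-0.3,0,0,0],[0,0,-1,-0.3,0,0,0],[0,0,-1,-0.3,0,0,0]]

```text
time_s: 4.22
position: [0.5475, -0.0914, 0.2986]
ee_rot: [1.272, 1.168, -1.272]
wrist_force: [0.5, -0.5, 0.2]
opening: 0.0929
```

play_rows:
  rows:
    - [[0,0,-1,-0.3,0,0,0],[0,0,-1,-0.3,0,0,0],[0,0,-1,-0.3,0,0,0],[0,0,-1,-0.3,0,0,0],[0,0,-1,-0.3,0,0,0]]

```text
time_s: 4.63
position: [0.5489, 0.0084, 0.2987]
ee_rot: [1.139, 1.252, -1.139]
wrist_force: [0.4, -0.5, 0.3]
opening: 0.093
```

play_rows:
  rows:
    - [[0,0,-1,-0.3,0,0,0],[0,0,-1,-0.3,0,0,0],[0,0,-1,-0.3,0,0,0],[0,0,-1,-0.3,0,0,0],[0,0,-1,-0.3,0,0,0]]

```text
time_s: 5.05
position: [0.5323, 0.1069, 0.2986]
ee_rot: [1.005, 1.327, -1.005]
wrist_force: [0.5, -0.4, -1.0]
opening: 0.093
```

play_rows:
  rows:
    - [[0,0,-1,-0.3,0,0,0],[0,0,-1,-0.3,0,0,0],[0,0,-1,-0.3,0,0,0],[0,0,-1,-0.3,0,0,0],[0,0,-1,-0.3,0,0,0]]

```text
time_s: 5.47
position: [0.4984, 0.2008, 0.2986]
ee_rot: [0.868, 1.391, -0.868]
wrist_force: [-0.0, 0.0, -0.3]
opening: 0.0927
```

Run:
```python
from h import *
p=look("wrist","w1")
for n in ["base_mid","funnel_mid","open_port","unit"]:
    o=robot.outline_of(p,n)
    print(n,[(round(a["confidence"],2),np.array(a["box"]).tolist()) for a in o][:3])
```

```text
base_mid [(0.9, [287.9, 46.4, 325.7, 92.9])]
funnel_mid [(0.84, [266.5, 181.2, 313.0, 237.3])]
open_port [(0.89, [361.4, 245.0, 400.4, 288.1])]
unit [(0.6, [281.0, 363.8, 295.4, 371.0])]
```

View pics/w1.png

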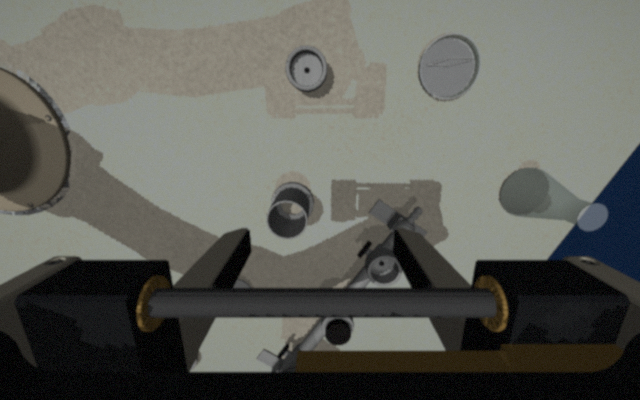

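Run:
```python
from h import *
PROF["open_port"]=[(46,28),(76,28)]
p=look("wrist","w2")
for n,g in [("base_mid",(.417,.317)),("funnel_mid",(.481,.118)),("open_port",(.6565,.1)),("dish",(.604,.415))]:
    o=robot.outline_of(p,n)
    print(n,fit([(p,o[0]["region"].astype(float))],n,*g,0), box(p,n,*g,0).round(1), o[0]["box"])
s=robot.observe();M=R.from_rotvec(s["ee_rot"]).as_matrix();print(M.round(3),s["position"])
```

```text
base_mid (array([0.41612626, 0.31832388]), np.float64(0.03188951663527934)) [284.3  42.9 326.6  90.8] [287.1, 43.2, 323.1, 90.1]
funnel_mid (array([0.4811715 , 0.11948075]), np.float64(0.1319472974374935)) [265.  180.4 313.3 238.5] [265.4, 181.1, 315.0, 237.8]
open_port (array([0.65308277, 0.10398577]), np.float64(0.17632248808256581)) [364.  246.5 402.4 286.8] [360.9, 242.1, 400.4, 285.7]
dish (array([0.60366587, 0.4166436 ]), np.float64(0.06401644719352037)) [415.2  30.3 481.   98.8] [420.5, 31.0, 483.4, 101.9]
[[-0.     0.901  0.435]
 [-0.     0.435 -0.901]
 [-1.    -0.     0.   ]] [0.49945576 0.19841907 0.29853352]
```

play_rows:
  rows:
    - [[0.8,-0.15,-0.9,0,0,0,0],[0.8,-0.15,-0.9,0,0,0,0],[0.8,-0.15,-0.9,0,0,0,0],[0.8,-0.15,-0.9,0,0,0,0],[0.8,-0.15,-0.9,0,0,0,0]]

```text
time_s: 6.38
position: [0.4463, 0.2737, 0.2179]
ee_rot: [0.872, 1.389, -0.872]
wrist_force: [0.7, -0.3, 0.3]
opening: 0.093
```

play_rows:
  rows:
    - [[0.8,-0.15,-0.9,0,0,0,0],[0.8,-0.15,-0.9,0,0,0,0],[0.8,-0.09,-0.9,0,0,0,0],[0.8,0,0,0,0,0,0],[0.8,0,0,0,0,0,0]]

```text
time_s: 6.8
position: [0.4155, 0.3197, 0.1379]
ee_rot: [0.87, 1.39, -0.869]
wrist_force: [0.9, -0.4, 0.9]
opening: 0.0928
```

Run:
```python
from h import *
p=look("wrist","w3")
for n,g in [("base_mid",(.417,.318))]:
    o=robot.outline_of(p,n)
    print(n,fit([(p,o[0]["region"].astype(float))],n,*g,0), box(p,n,*g,0).round(1), o[0]["box"])
s=robot.observe();M=R.from_rotvec(s["ee_rot"]).as_matrix();print(s["position"]);print(M.T@(np.array([.4165,.318,.02])-s["position"])/.02)
```

```text
base_mid (array([0.41625027, 0.31801842]), np.float64(0.06900861674170207)) [292.3 167.5 352.7 230.2] [294.5, 170.2, 350.8, 232.6]
[0.41512197 0.31790132 0.13671171]
[5.83534165 0.08482172 0.0205934 ]
```

View pics/w3.png

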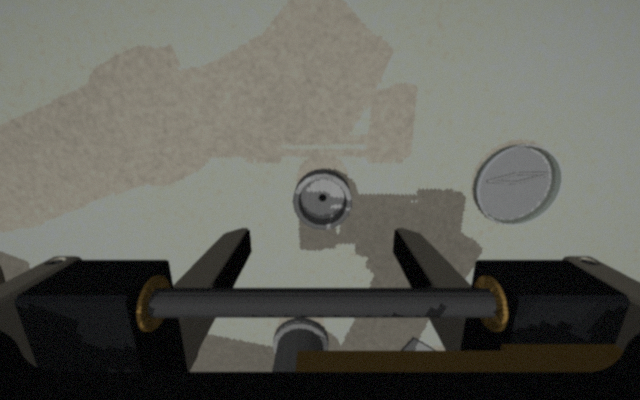

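play_rows:
  rows:
    - [[1,0.06,0,0,0,0,0],[1,0,0,0,0,0,0],[1,0,0,0,0,0,0],[1,0,0,0,0,0,0],[0.9,0,0,0,0,0,0]]

```text
time_s: 7.32
position: [0.4179, 0.3191, 0.0405]
ee_rot: [0.873, 1.388, -0.871]
wrist_force: [-0.1, 0.1, -0.1]
opening: 0.0928
```

play_rows:
  rows:
    - [[0.5,0,0,0,0,0,0],[0.45,0,0,0,0,0,0],[0,0,0,0,0,0,1],[0,0,0,0,0,0,1],[0,0,0,0,0,0,1]]

```text
time_s: 7.73
position: [0.4174, 0.3195, 0.0224]
ee_rot: [0.872, 1.389, -0.87]
wrist_force: [0.4, 0.8, -0.5]
opening: 0.0775
```

play_rows:
  rows:
    - [[0,0,0,0,0,0,1],[0,0,0,0,0,0,1],[0,0,0,0,0,0,1],[0,0,0,0,0,0,1],[0,0,0,0,0,0,1]]

```text
time_s: 8.15
position: [0.417, 0.3192, 0.0221]
ee_rot: [0.871, 1.389, -0.871]
wrist_force: [-1.6, -1.6, 6.8]
opening: 0.057
```

Run:
```python
from h import *
p=look("wrist","w4")
for n,g in [("base_mid",(.417,.318))]:
    o=robot.outline_of(p,n)
    if o: print(n,fit([(p,o[0]["region"].astype(float))],n,*g,0), box(p,n,*g,0).round(1), o[0]["box"])
s=robot.observe();print(s["position"],s["opening"])
```

```text
base_mid (array([0.41760504, 0.31723375]), np.float64(0.21743164560802522)) [269.1 198.9 372.7 305.9] [273.6, 202.5, 368.1, 286.3]
[0.41701807 0.31921962 0.02212289] 0.057213623279417314
```

View pics/w4.png

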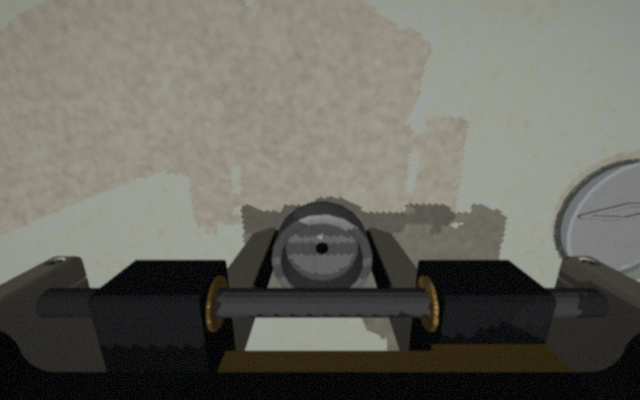

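play_rows:
  rows:
    - [[-0.5,0,0,0,0,0,1],[-0.8,0,0,0,0,0,1],[-1,0,0,0,0,0,1],[-1,0,0,0,0,0,1],[-1,0,0,0,0,0,1]]

```text
time_s: 8.67
position: [0.4166, 0.3189, 0.1088]
ee_rot: [0.87, 1.39, -0.872]
wrist_force: [0.1, -0.1, -3.5]
opening: 0.0569
```

play_rows:
  rows:
    - [[-0.9,0.2,0.5,0.14,0,0,1],[-0.8,0.4,1,0.14,0,0,1],[-0.8,0.4,1,0.14,0,0,1],[-0.8,0.4,1,0.14,0,0,1],[-0.8,0.4,1,0.14,0,0,1]]

```text
time_s: 9.08
position: [0.4862, 0.2502, 0.1909]
ee_rot: [0.935, 1.361, -0.936]
wrist_force: [1.5, -0.0, -3.5]
opening: 0.0573
```

play_rows:
  rows:
    - [[-0.8,0.4,1,0.14,0,0,1],[-0.7,0.4,1,0.14,0,0,1],[-0.7,0.4,1,0.14,0,0,1],[-0.7,0.4,1,0.14,0,0,1],[-0.7,0.4,1,0.14,0,0,1]]

```text
time_s: 9.5
position: [0.5565, 0.1688, 0.2627]
ee_rot: [0.998, 1.33, -0.999]
wrist_force: [1.0, 1.0, -3.7]
opening: 0.0571
```

play_rows:
  rows:
    - [[0,0.5,1,0.14,0,0,1],[0,0.5,1,0.14,0,0,1],[0,0.5,1,0.14,0,0,1],[0,0.5,1,0.14,0,0,1],[0,0.5,1,0.14,0,0,1]]

```text
time_s: 9.92
position: [0.6305, 0.0837, 0.2604]
ee_rot: [1.061, 1.298, -1.064]
wrist_force: [-0.4, 0.0, -3.4]
opening: 0.0567
```

play_rows:
  rows:
    - [[0,0.5,1,0.14,0,0,1],[0,0.5,1,0.14,0,0,1],[0,0.5,0.8,0.14,0,0,1],[0,0,0,0,0,0,1],[0,0,0,0,0,0,1]]

```text
time_s: 10.33
position: [0.6699, 0.034, 0.2599]
ee_rot: [1.1, 1.276, -1.102]
wrist_force: [-0.0, 1.4, -3.5]
opening: 0.0575
```

Run:
```python
from h import *
PROF["open_port"]=[(46,28),(76,28)]
p=look("wrist","w5")
for n,g in [("open_port",(.6565,.1))]:
    o=robot.outline_of(p,n)
    for a in o: print(a["confidence"],a["box"])
    if o: print(n,fit([(p,o[0]["region"].astype(float))],n,*g,0), box(p,n,*g,0).round(1), o[0]["box"])
s=robot.observe();print(s["position"],s["opening"],R.from_rotvec(s["ee_rot"]).as_matrix().round(3))
```

```text
0.78 [292.6, 103.3, 340.3, 145.0]
open_port (array([0.65521193, 0.10340885]), np.float64(0.09930310136407175)) [296.1 100.2 342.2 147.8] [292.6, 103.3, 340.3, 145.0]
[0.66897722 0.03628495 0.26069334] 0.05726192154137841 [[-0.002  0.989  0.149]
 [ 0.001  0.149 -0.989]
 [-1.    -0.002 -0.001]]
```

View pics/w5.png

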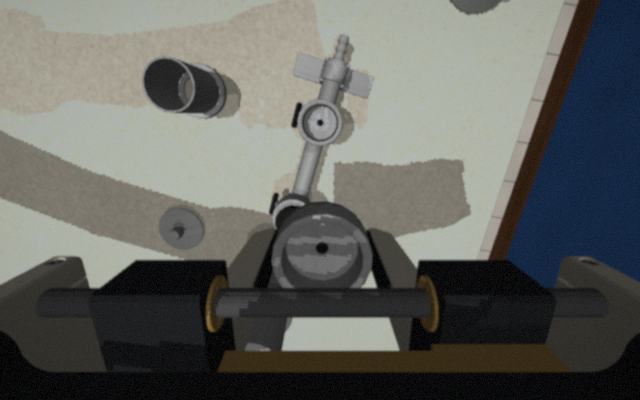

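Run:
```python
from h import *
p=robot.camera("wrist"); s=robot.observe(); M=R.from_rotvec(s["ee_rot"]).as_matrix()
g=cv2.cvtColor(p["color"],cv2.COLOR_RGB2GRAY)
def up(x0,y0,w,h,f,n):
    cv2.imwrite(n,cv2.resize(p["color"][y0:y0+h,x0:x0+w,::-1],None,fx=f,fy=f,interpolation=cv2.INTER_CUBIC))
up(280,85,80,75,8,"pics/z1.png"); up(260,190,120,110,6,"pics/z2.png")
print("port hole z.05",atz(p,(320,122.5),.05))
b=atz(p,(322,247.5),s["position"][2]+.008); print("base hole",b,M.T@(b-s["position"]))
# overlay rims
im=p["color"][:,:,::-1].copy()
```

```text
port hole z.05 [0.65602462 0.10433496 0.05      ]
base hole [0.66944762 0.03533071 0.269018  ] [-0.00800152  0.00035063  0.00142282]
```

View pics/z1.png

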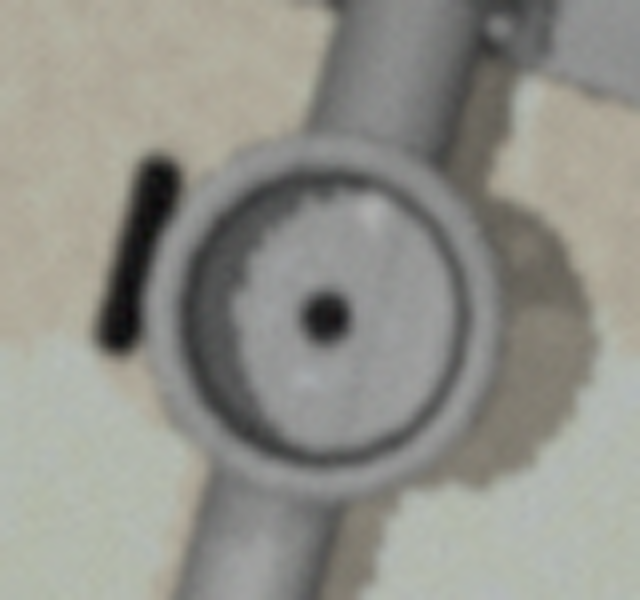

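View pics/z2.png

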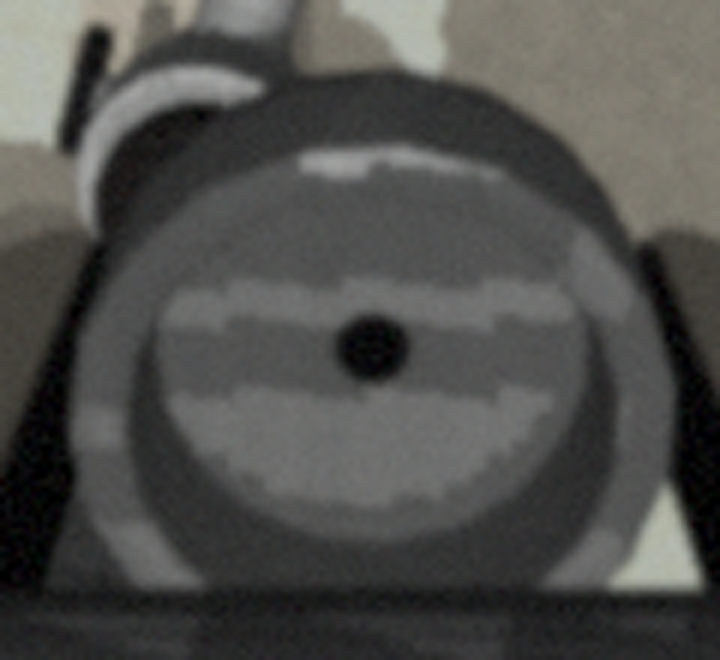

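Run:
```python
from h import *
p=robot.camera("wrist"); s=robot.observe(); M=R.from_rotvec(s["ee_rot"]).as_matrix()
print(atz(p,(320.1,123.8),.076))
q=np.array([.6556,.1035,0]); 
t=q-M@np.array([0,.0003,.0012]); t[2]=.150
print(t,M.T@(t-s["position"])/.02)
```

```text
[0.65648128 0.10379999 0.076     ]
[0.65512378 0.10464158 0.15      ] [ 5.56718877 -0.16958726 -3.45338968]
```

play_rows:
  rows:
    - [[1,-0.05,-0.7,0,0,0,1],[1,-0.05,-0.7,0,0,0,1],[1,-0.05,-0.7,0,0,0,1],[1,0,-0.7,0,0,0,1],[1,0,-0.65,0,0,0,1]]

```text
time_s: 10.95
position: [0.6557, 0.1053, 0.1611]
ee_rot: [1.098, 1.277, -1.097]
wrist_force: [-0.4, -0.8, -2.8]
opening: 0.0569
```

play_rows:
  rows:
    - [[0.8,0,0,0,0,0,1],[0.7,0,0,0,0,0,1],[0.5,0,0,0,0,0,1],[0,0,0,0,0,0,1],[0,0,0,0,0,0,1]]

```text
time_s: 11.37
position: [0.6563, 0.1032, 0.1215]
ee_rot: [1.099, 1.276, -1.1]
wrist_force: [0.0, -0.5, -3.2]
opening: 0.0572
```

Run:
```python
from h import *
s=robot.observe(); M=R.from_rotvec(s["ee_rot"]).as_matrix()
for c in("scene","side"):
    p=robot.camera(c)
    u,v=proj(p,[.656,.1035,.1])[0].astype(int)
    cv2.imwrite(f"pics/b_{c}.png",cv2.resize(p["color"][v-50:v+50,u-60:u+60,::-1],None,fx=6,fy=6,interpolation=cv2.INTER_CUBIC))
q=np.array([.656,.1035,0])
t=q-M@np.array([0,.0003,.0012]); t[2]=.100
print(s["position"],t,M.T@(t-s["position"])/.02)
```

```text
[0.65629589 0.10320245 0.12153692] [0.6555261  0.10464255 0.1       ] [ 1.07684113 -0.02688895 -0.07715756]
```

View pics/b_side.png

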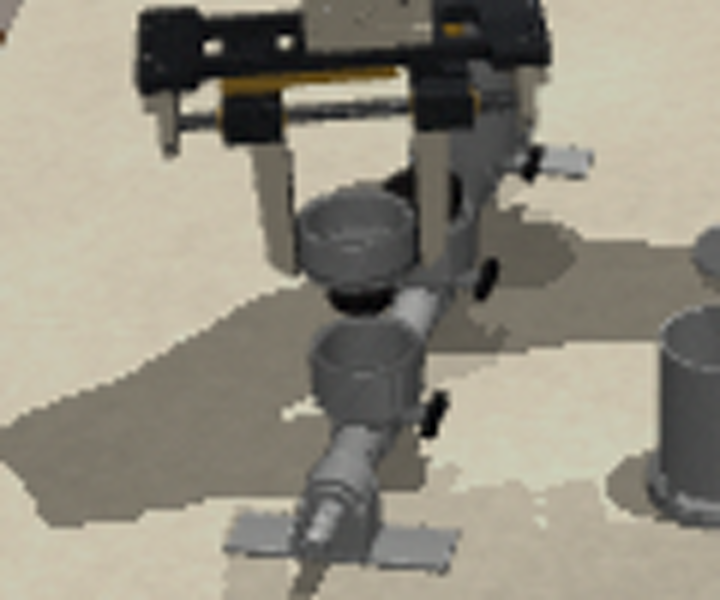

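View pics/b_scene.png

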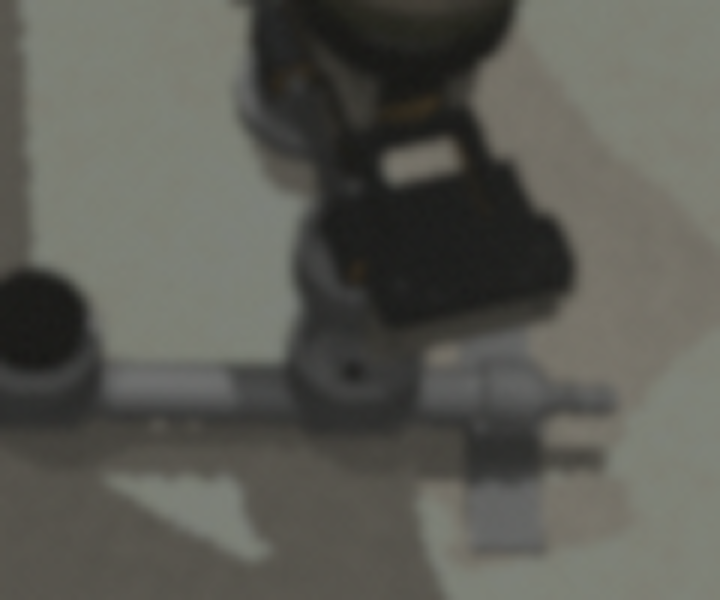

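Run:
```python
from h import *
p=robot.camera("side");u,v=proj(p,[.656,.1035,.1])[0].astype(int)
print(((proj(p,[[.656,.1035,.076],[.656,.1035,.1475],[.652,.1035,.1475],[.656,.0995,.1475]])-[u-60,v-50])*6+2.5).round(1))
```

```text
[[366.8 344. ]
 [357.6 219.1]
 [365.9 219.1]
 [358.5 214.9]]
```

play_rows:
  rows:
    - [[0.4,-0.05,-0.07,0,0,0,1],[0.4,0,0,0,0,0,1],[0.4,0,0,0,0,0,1],[0.3,0,0,0,0,0,1],[0.3,0,0,0,0,0,1]]

```text
time_s: 11.93
position: [0.6548, 0.1047, 0.0845]
ee_rot: [1.098, 1.276, -1.1]
wrist_force: [0.0, 1.0, -3.5]
opening: 0.057
```

play_rows:
  rows:
    - [[0.2,0,0,0,0,0,1],[0.2,0,0,0,0,0,1],[0.1,0,0,0,0,0,1],[0,0,0,0,0,0,1],[0,0,0,0,0,0,1]]

```text
time_s: 12.35
position: [0.6551, 0.1048, 0.0762]
ee_rot: [1.099, 1.275, -1.099]
wrist_force: [-2.0, -1.2, 4.8]
opening: 0.0574
```

play_rows:
  rows:
    - [[0.05,0,0,0,0,0,1],[0,0,0,0,0,0,0],[0,0,0,0,0,0,0],[0,0,0,0,0,0,0],[0,0,0,0,0,0,0]]

```text
time_s: 12.77
position: [0.6553, 0.105, 0.0746]
ee_rot: [1.099, 1.276, -1.099]
wrist_force: [0.3, 0.4, -0.4]
opening: 0.0791
```

play_rows:
  rows:
    - [[0,0,0,0,0,0,0],[0,0,0,0,0,0,0],[0,0,0,0,0,0,0],[-1,0,0,0,0,0,0],[-1,0,0,0,0,0,0]]

```text
time_s: 13.18
position: [0.6542, 0.1047, 0.1138]
ee_rot: [1.097, 1.278, -1.101]
wrist_force: [0.6, 0.7, -0.6]
opening: 0.0926
```

play_rows:
  rows:
    - [[-1,0,0,0,0,0,0],[-1,0,0,0,0,0,0],[-1,0,0,0,0,0,0],[-1,0,0.5,0,0,0,0],[-1,0,0.5,0,0,0,0]]

```text
time_s: 13.6
position: [0.6578, 0.0856, 0.2156]
ee_rot: [1.098, 1.277, -1.098]
wrist_force: [0.2, 0.3, -0.7]
opening: 0.0929
```

Run:
```python
from h import *
p=look("wrist","w6")
s=robot.observe(); print(s["position"])
for n in ["base_mid"]:
    o=robot.outline_of(p,n)
    if o: print(o[0]["confidence"],fit([(p,o[0]["region"].astype(float))],n,.6555,.1035,.054),o[0]["box"])
p=robot.camera("side")
u,v=proj(p,[.656,.1035,.1])[0].astype(int)
cv2.imwrite(f"pics/b2.png",cv2.resize(p["color"][v-50:v+50,u-60:u+60,::-1],None,fx=6,fy=6,interpolation=cv2.INTER_CUBIC))
```

```text
[0.66002468 0.0829811  0.21946217]
0.64 (array([0.65466715, 0.10431636]), np.float64(0.02745708400091554)) [294.5, 147.7, 348.3, 200.6]
```

View pics/b2.png

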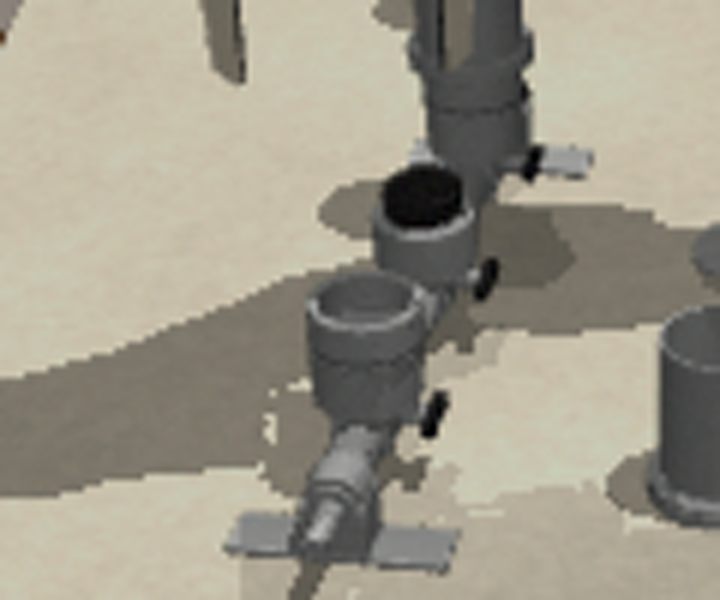

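View pics/w6.png

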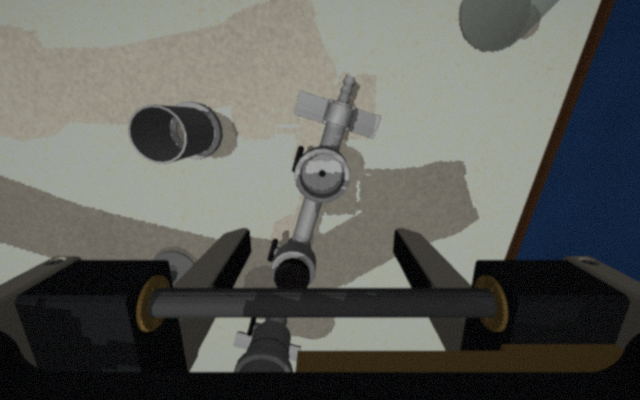

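play_rows:
  rows:
    - [[-1,-0.4,0.4,0.28,0,0,0],[-1,-0.4,0.8,0.28,0,0,0],[-1,-0.4,0.9,0.28,0,0,0],[-1,-0.4,0.9,0.28,0,0,0],[0,-0.4,1,0.28,0,0,0]]

```text
time_s: 14.17
position: [0.6247, 0.0029, 0.2971]
ee_rot: [1.226, 1.198, -1.221]
wrist_force: [1.2, 0.1, 0.4]
opening: 0.0932
```

play_rows:
  rows:
    - [[0,-0.4,1,0.28,0,0,0],[0,-0.4,1,0.28,0,0,0],[0,-0.4,1,0.28,0,0,0],[0,-0.4,1,0.28,0,0,0],[0,-0.4,1,0.28,0,0,0]]

```text
time_s: 14.58
position: [0.5744, -0.0943, 0.2932]
ee_rot: [1.346, 1.116, -1.348]
wrist_force: [0.3, -0.5, -0.9]
opening: 0.093
```

play_rows:
  rows:
    - [[0,-0.4,1,0.28,0,0,0],[0,-0.4,1,0.28,0,0,0],[0,-0.4,1,0.28,0,0,0],[0,-0.4,1,0.28,0,0,0],[0,-0.4,1,0.28,0,0,0]]

```text
time_s: 15.0
position: [0.5105, -0.1808, 0.2933]
ee_rot: [1.466, 1.021, -1.468]
wrist_force: [0.4, 0.2, 0.5]
opening: 0.0927
```

Run:
```python
from h import *
p=look("wrist","w7")
s=robot.observe(); M=R.from_rotvec(s["ee_rot"]).as_matrix();print(s["position"],M.round(3))
for n,g in [("screen_mid",(.4152,-.2845)),("lid_knob",(.46,-.096))]:
    o=robot.outline_of(p,n)
    if o: print(n,o[0]["confidence"],fit([(p,o[0]["region"].astype(float))],n,*g,0),o[0]["box"],box(p,n,*g,0))
print(M.T@(np.array([.4152,-.2845,.1])-s["position"])/.02)
```

```text
[ 0.50758326 -0.18457713  0.29309888] [[-0.004  0.935 -0.355]
 [-0.001 -0.355 -0.935]
 [-1.    -0.003  0.003]]
screen_mid 0.87 (array([ 0.41643888, -0.2822047 ]), np.float64(0.03320261437908497)) [270.8, 221.8, 311.7, 252.4] [273.92399049 222.1766214  309.53795779 255.901355  ]
[ 9.6801075 -2.5117358  6.2851224]
```

View pics/w7.png

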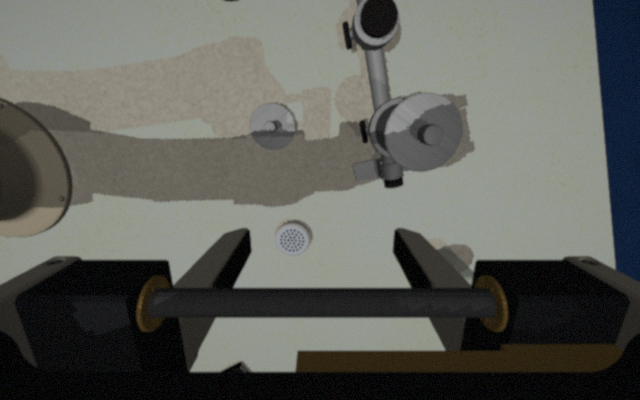

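play_rows:
  rows:
    - [[0.8,-0.3,0.8,0,0,0,0],[1,-0.3,0.8,0,0,0,0],[1,-0.3,0.8,0,0,0,0],[1,-0.3,0.8,0,0,0,0],[1,-0.3,0.8,0,0,0,0]]

```text
time_s: 15.57
position: [0.4559, -0.2441, 0.1972]
ee_rot: [1.465, 1.022, -1.464]
wrist_force: [0.5, -0.2, -0.1]
opening: 0.0932
```

play_rows:
  rows:
    - [[1,-0.3,0.8,0,0,0,0],[1,-0.3,0.8,0,0,0,0],[1,-0.3,0.6,0,0,0,0],[0.5,0,0,0,0,0,0],[0,0,0,0,0,0,0]]

```text
time_s: 15.98
position: [0.4231, -0.2787, 0.1264]
ee_rot: [1.466, 1.024, -1.467]
wrist_force: [0.6, 0.1, 0.5]
opening: 0.0933
```

Run:
```python
from h import *
p=look("wrist","w8")
s=robot.observe(); M=R.from_rotvec(s["ee_rot"]).as_matrix();print(s["position"],M.round(3))
for n,g in [("screen_mid",(.4152,-.2845))]:
    o=robot.outline_of(p,n)
    if o:
        r=fit([(p,o[0]["region"].astype(float))],n,*g,0); print(n,o[0]["confidence"],r,o[0]["box"],box(p,n,*g,0))
        print(M.T@(np.array([*r[0],.0075])-s["position"])/.02)
```

```text
[ 0.42416534 -0.27858652  0.12773046] [[-0.001  0.938 -0.346]
 [ 0.002 -0.346 -0.938]
 [-1.    -0.002 -0.001]]
```

View pics/w8.png

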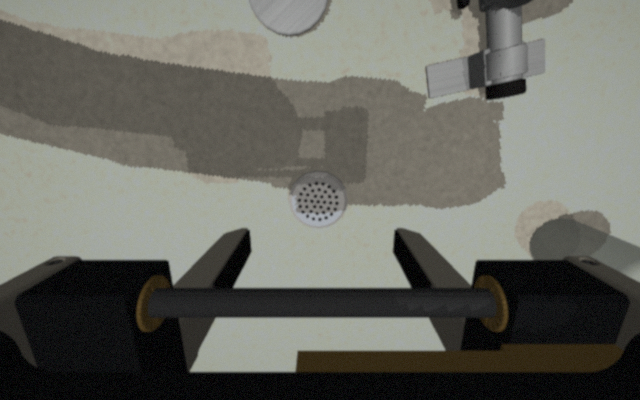

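Run:
```python
from h import *
p=robot.camera("wrist")
s=robot.observe(); M=R.from_rotvec(s["ee_rot"]).as_matrix();print(s["position"])
b=box(p,"screen_mid",.416,-.283,0); print(b)
a=atz(p,(318.7,200.5),.0165); print(a)
for t in (a,[.416,-.283,0]): print(M.T@(np.array([t[0],t[1],.0075])-s["position"])/.02)
o=robot.outline_of(p,"screen_mid"); print([(q["confidence"],q["box"]) for q in o])
```

```text
[ 0.42510701 -0.27896731  0.12918645]
[285.65937386 169.60135854 344.49875823 227.00181744]
[ 0.41963568 -0.28438296  0.0165    ]
[ 6.08389671 -0.16982896  0.35284393]
[ 6.08368025 -0.36431     0.350844  ]
[(0.7, [287.9, 171.4, 344.6, 223.1])]
```

play_rows:
  rows:
    - [[1,-0.3,0.35,0,0,0,0],[1,0,0,0,0,0,0],[1,0,0,0,0,0,0],[0.8,0,0,0,0,0,0],[0,0,0,0,0,0,0]]

```text
time_s: 16.6
position: [0.4157, -0.2836, 0.0513]
ee_rot: [1.465, 1.022, -1.466]
wrist_force: [-0.4, 0.6, -0.3]
opening: 0.0932
```

Run:
```python
from h import *
p=look("wrist","w9")
for i in range(3):
    s=robot.observe(); print(s["position"]); 
    p=robot.camera("wrist")
M=R.from_rotvec(s["ee_rot"]).as_matrix();print(M.round(3))
n="screen_mid"; g=(.417,-.2835)
o=robot.outline_of(p,n)
if o:
    r=fit([(p,o[0]["region"].astype(float))],n,*g,0); print(n,o[0]["confidence"],r,o[0]["box"],box(p,n,*g,0))
    print(M.T@(np.array([*r[0],.0075])-s["position"])/.02)
```

```text
[ 0.41590593 -0.28385608  0.05245058]
[ 0.41615296 -0.28411114  0.05320524]
[ 0.41629491 -0.28444631  0.05366113]
[[ 0.001  0.938 -0.347]
 [-0.001 -0.347 -0.938]
 [-1.     0.001  0.   ]]
```

View pics/w9.png

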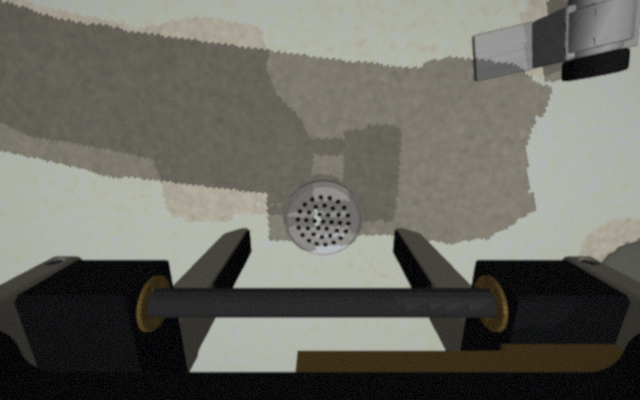

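Run:
```python
from h import *
p=robot.camera("wrist");s=robot.observe();M=R.from_rotvec(s["ee_rot"]).as_matrix()
print(s["position"],atz(p,(322.7,217),.0165),box(p,"screen_mid",.4165,-.284,0))
t=atz(p,(322.7,217),.0165);print(M.T@(np.array([*t[:2],.0075])-s["position"])/.02)
```

```text
[ 0.41607233 -0.28487029  0.05382628] [ 0.41812016 -0.28308259  0.0165    ] [281.83521983 177.31465652 360.58987697 252.92637683]
[ 2.31639988  0.06021195 -0.12020538]
```

play_rows:
  rows:
    - [[0.8,0,-0.08,0,0,0,0],[0.7,0,0,0,0,0,0],[0.5,0,0,0,0,0,0],[0.2,0,0,0,0,0,0],[0,0,0,0,0,0,0]]

```text
time_s: 17.32
position: [0.4159, -0.283, 0.0085]
ee_rot: [1.466, 1.02, -1.466]
wrist_force: [-1.1, 1.0, -0.4]
opening: 0.0932
```

play_rows:
  rows:
    - [[0,0,0,0,0,0,0.2],[0,0,0,0,0,0,0.2],[0,0,0,0,0,0,0.2]]

```text
time_s: 17.57
position: [0.4162, -0.2834, 0.0093]
ee_rot: [1.466, 1.018, -1.466]
wrist_force: [-0.9, -0.2, -0.6]
opening: 0.0773
```

play_rows:
  rows:
    - [[0.11,0,0,0,0,0,0.2],[0,0,0,0,0,0,1],[0,0,0,0,0,0,1],[0,0,0,0,0,0,1],[0,0,0,0,0,0,1]]

```text
time_s: 17.98
position: [0.416, -0.2831, 0.0065]
ee_rot: [1.466, 1.02, -1.466]
wrist_force: [-0.5, -0.7, 0.7]
opening: 0.0606
```

play_rows:
  rows:
    - [[0,0,0,0,0,0,1],[0,0,0,0,0,0,1],[0,0,0,0,0,0,1]]

```text
time_s: 18.23
position: [0.416, -0.2832, 0.0065]
ee_rot: [1.466, 1.019, -1.466]
wrist_force: [-0.7, -0.2, 1.5]
opening: 0.0607
```

Run:
```python
from h import *
p=look("wrist","w10");s=robot.observe();print(s["position"],s["opening"],s["wrist_force"])
```

```text
[ 0.41594998 -0.28311396  0.00647123] 0.061019106555796926 [-0.11742586 -0.40753592  3.1927259 ]
```

View pics/w10.png

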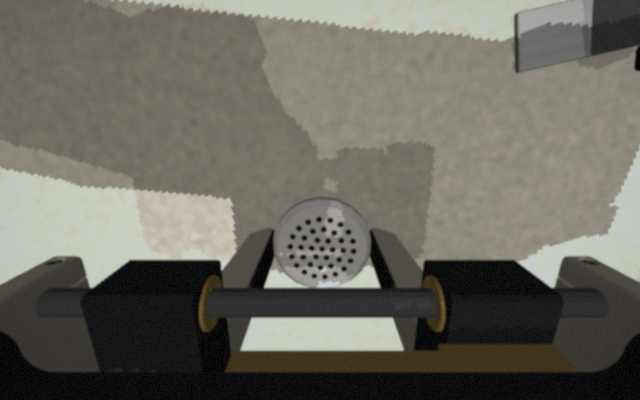

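play_rows:
  rows:
    - [[-0.3,0,0,0,0,0,1],[-0.7,0,0,0,0,0,1],[-1,0,0,0,0,0,1],[-1,0,0,0,0,0,1],[-1,0,0,0,0,0,1]]

```text
time_s: 18.7
position: [0.4155, -0.2828, 0.0874]
ee_rot: [1.466, 1.021, -1.466]
wrist_force: [0.3, -0.3, -1.3]
opening: 0.0608
```

play_rows:
  rows:
    - [[-1,0,0,-0.1,0,0,1],[-1,0,-0.2,-0.2,0,0,1],[-1,0,-0.5,-0.2,0,0,1],[-1,0,-0.5,-0.2,0,0,1],[-1,0.2,-0.7,-0.2,0,0,1]]

```text
time_s: 19.12
position: [0.4295, -0.2478, 0.1876]
ee_rot: [1.388, 1.083, -1.391]
wrist_force: [-0.2, -0.7, -1.7]
opening: 0.0604
```

play_rows:
  rows:
    - [[-1,0.2,-0.8,-0.2,0,0,1],[-1,0.4,-1,-0.2,0,0,1],[-1,0.5,-1,-0.2,0,0,1],[-0.8,0.5,-1,-0.2,0,0,1],[0,0.5,-1,-0.2,0,0,1]]

```text
time_s: 19.53
position: [0.4923, -0.161, 0.2658]
ee_rot: [1.303, 1.143, -1.299]
wrist_force: [0.5, -0.1, -1.7]
opening: 0.0607
```

play_rows:
  rows:
    - [[0,0.6,-1,-0.2,0,0,1],[0,0.6,-1,-0.2,0,0,1],[0,0.6,-1,-0.2,0,0,1],[0,0.6,-1,-0.2,0,0,1],[0,0.6,-1,-0.2,0,0,1]]

```text
time_s: 19.95
position: [0.5586, -0.066, 0.2626]
ee_rot: [1.213, 1.207, -1.214]
wrist_force: [-0.1, -0.2, -0.5]
opening: 0.0603
```

play_rows:
  rows:
    - [[0,0.6,-1,-0.2,0,0,1],[0,0.6,-1,-0.2,0,0,1],[0,0.6,-1,-0.2,0,0,1],[0,0.6,-1,-0.2,0,0,1],[0,0.6,-1,-0.2,0,0,1]]

```text
time_s: 20.37
position: [0.6144, 0.0362, 0.2625]
ee_rot: [1.124, 1.261, -1.126]
wrist_force: [-0.4, 0.3, -1.0]
opening: 0.0604
```

Run:
```python
from h import *
p=robot.camera("wrist");p=look("wrist","w11");s=robot.observe();print(s["position"],s["opening"],s["wrist_force"])
M=R.from_rotvec(s["ee_rot"]).as_matrix();print(M.round(3)); print(M.T@(np.array([.655,.104,.16])-s["position"])/.02)
```

```text
[0.61495828 0.03979118 0.2626238 ] 0.060459707613152475 [-0.05557511 -0.15605395 -0.32461868]
[[ 0.     0.993  0.118]
 [ 0.003  0.118 -0.993]
 [-1.     0.    -0.002]]
[ 5.13959339  2.3642289  -2.93928455]
```

View pics/w11.png

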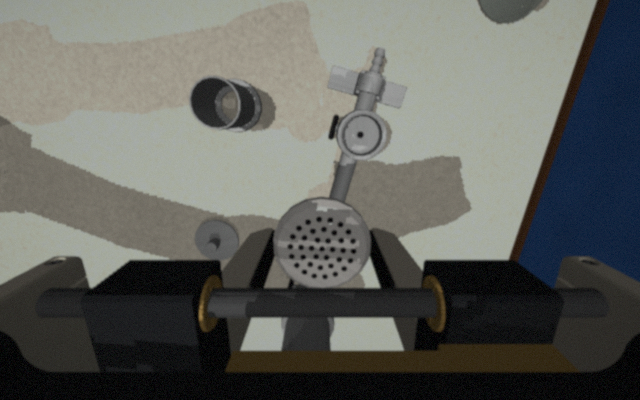

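Run:
```python
from h import *
p=robot.camera("wrist");s=robot.observe();M=R.from_rotvec(s["ee_rot"]).as_matrix();print(s["position"])
o=robot.outline_of(p,"base_mid"); g=None
if o: r=fit([(p,o[0]["region"].astype(float))],"base_mid",.655,.104,.054); print(r,o[0]["confidence"])
print("hole",atz(p,(361,133.5),.084))
a=atz(p,(322.5,242.5),s["position"][2]+.0095); d=M.T@(a-s["position"]); print("scr off",d)
o=robot.outline_of(p,"screen_mid")
if o:
    r=fit([(p,o[0]["region"].astype(float))],"screen_mid",a[0],a[1],s["position"][2]-.0065); print(o[0]["box"],r,M.T@(np.array([*r[0],0])-s["position"]))
```

```text
[0.61425243 0.03738794 0.26235247]
(array([ 0.74421875, -0.376625  ]), np.float64(1.0)) 0.22
hole [0.6553169  0.10231724 0.084     ]
scr off [-0.0094966   0.00160157 -0.00513196]
[275.4, 198.7, 372.9, 283.6] (array([0.61520627, 0.03947922]), np.float64(0.028019436087517797)) [ 0.26235325  0.00135813 -0.00174042]
```

play_rows:
  rows:
    - [[0.6,0.4,-0.5,0,0,0,1],[0.8,0.5,-0.6,0,0,0,1],[0.8,0.5,-0.6,0,0,0,1],[0.8,0.5,-0.6,0,0,0,1],[0.8,0.47,-0.6,0,0,0,1]]

```text
time_s: 21.03
position: [0.6552, 0.0969, 0.1858]
ee_rot: [1.127, 1.259, -1.128]
wrist_force: [0.3, -0.1, -0.4]
opening: 0.0608
```

play_rows:
  rows:
    - [[0.8,0,0,0,0,0,1],[0.8,0,0,0,0,0,1],[0.6,0,0,0,0,0,1],[0.5,0,0,0,0,0,1],[0,0,0,0,0,0,1]]

```text
time_s: 21.45
position: [0.654, 0.0969, 0.1305]
ee_rot: [1.125, 1.261, -1.129]
wrist_force: [-0.4, 0.1, -1.4]
opening: 0.0607
```

Run:
```python
from h import *
p=robot.camera("side");s=robot.observe();M=R.from_rotvec(s["ee_rot"]).as_matrix();print(s["position"])
u,v=proj(p,[.656,.1035,.1])[0].astype(int)
cv2.imwrite(f"pics/b3.png",cv2.resize(p["color"][v-50:v+50,u-60:u+60,::-1],None,fx=6,fy=6,interpolation=cv2.INTER_CUBIC))
print(M.T@(np.array([.6546,.1023,.1005])-s["position"])/.02)
```

```text
[0.65456701 0.09733733 0.13174394]
[ 1.56202193  0.03184326 -0.24719634]
```

View pics/b3.png

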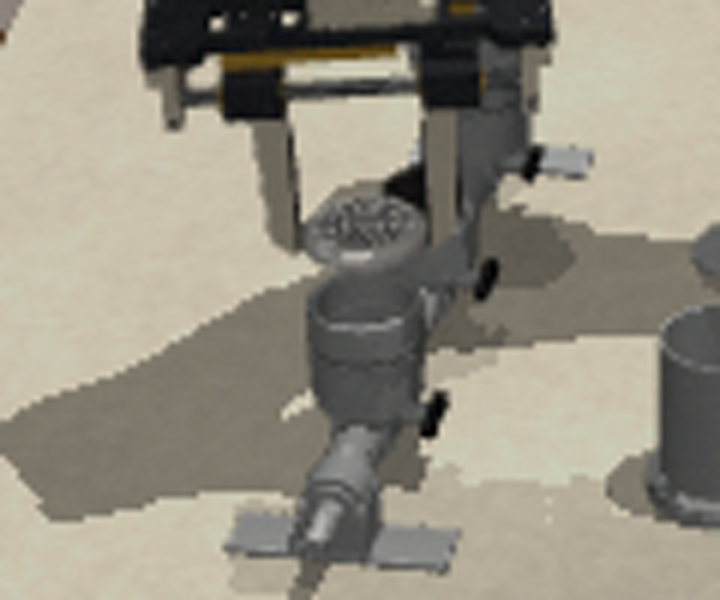

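play_rows:
  rows:
    - [[0.2,0.02,-0.24,0,0,0,1],[0.3,0,0,0,0,0,1],[0.3,0,0,0,0,0,1],[0.3,0,0,0,0,0,1],[0.2,0,0,0,0,0,1]]

```text
time_s: 21.92
position: [0.6547, 0.103, 0.1056]
ee_rot: [1.125, 1.261, -1.126]
wrist_force: [-0.6, -0.1, -1.1]
opening: 0.061
```

play_rows:
  rows:
    - [[0.1,0,0,0,0,0,1],[0,0,0,0,0,0,1],[0,0,0,0,0,0,1]]

```text
time_s: 22.17
position: [0.6549, 0.1032, 0.1043]
ee_rot: [1.126, 1.26, -1.126]
wrist_force: [-0.8, -0.6, -0.8]
opening: 0.0609
```

play_rows:
  rows:
    - [[0.1,0,0,0,0,0,1],[0.05,0,0,0,0,0,1],[0,0,0,0,0,0,1],[0,0,0,0,0,0,1]]

```text
time_s: 22.5
position: [0.6549, 0.1032, 0.1014]
ee_rot: [1.126, 1.26, -1.126]
wrist_force: [0.2, 0.4, -1.6]
opening: 0.0606
```

play_rows:
  rows:
    - [[0.05,0,0,0,0,0,1],[0.05,0,0,0,0,0,1],[0,0,0,0,0,0,1],[0,0,0,0,0,0,1]]

```text
time_s: 22.83
position: [0.6551, 0.1033, 0.1005]
ee_rot: [1.126, 1.26, -1.125]
wrist_force: [-2.8, -1.0, 9.1]
opening: 0.0603
```

Seated (9 N up at z=0.1005, as predicted). Release.

play_rows:
  rows:
    - [[0,0,0,0,0,0,0],[0,0,0,0,0,0,0],[0,0,0,0,0,0,0],[0,0,0,0,0,0,0],[0,0,0,0,0,0,0]]

```text
time_s: 23.25
position: [0.6549, 0.1032, 0.0992]
ee_rot: [1.126, 1.26, -1.126]
wrist_force: [-0.4, 0.4, -0.3]
opening: 0.0892
```

play_rows:
  rows:
    - [[0,0,0,0,0,0,0],[-0.5,0,0,0,0,0,0],[-1,0,0,0,0,0,0],[-1,0,0,0,0,0,0],[-1,0,0,0,0,0,0]]

```text
time_s: 23.67
position: [0.6548, 0.1033, 0.1707]
ee_rot: [1.126, 1.261, -1.126]
wrist_force: [0.5, 0.6, -0.0]
opening: 0.0926
```

play_rows:
  rows:
    - [[-1,0,0,0,0,0,0],[-1,0,0.5,0,0,0,0],[-1,0,0.5,0,0,0,0],[-0.5,0,0,0,0,0,0],[0,0,0,0,0,0,0]]

```text
time_s: 24.08
position: [0.6583, 0.0834, 0.2423]
ee_rot: [1.129, 1.257, -1.124]
wrist_force: [-0.6, 0.3, 0.0]
opening: 0.0928
```

Run:
```python
from h import *
p=look("wrist","w12")
s=robot.observe(); M=R.from_rotvec(s["ee_rot"]).as_matrix(); print(s["position"],M.round(3))
for n,g,z in [("screen_mid",(.655,.1035),.094),("funnel_mid",(.481,.118),0)]:
    o=robot.outline_of(p,n)
    if o: print(n,o[0]["confidence"],fit([(p,o[0]["region"].astype(float))],n,*g,z),o[0]["box"])
p=robot.camera("side")
u,v=proj(p,[.656,.1035,.1])[0].astype(int)
cv2.imwrite(f"pics/b4.png",cv2.resize(p["color"][v-50:v+50,u-60:u+60,::-1],None,fx=6,fy=6,interpolation=cv2.INTER_CUBIC))
print(M.T@(np.array([.481,.1185,.2])-s["position"])/.02)
```

```text
[0.6575136  0.08377411 0.2405231 ] [[ 0.002  0.994  0.112]
 [ 0.001  0.112 -0.994]
 [-1.     0.002 -0.   ]]
screen_mid 0.95 (array([0.65458538, 0.10289969]), np.float64(0.023830949449022764)) [290.0, 142.2, 349.5, 192.5]
funnel_mid 0.71 (array([0.48212956, 0.11941091]), np.float64(0.04834206198608476)) [139.4, 107.1, 227.2, 163.9]
[ 2.00938364 -8.57971617 -2.71357668]
```

View pics/b4.png

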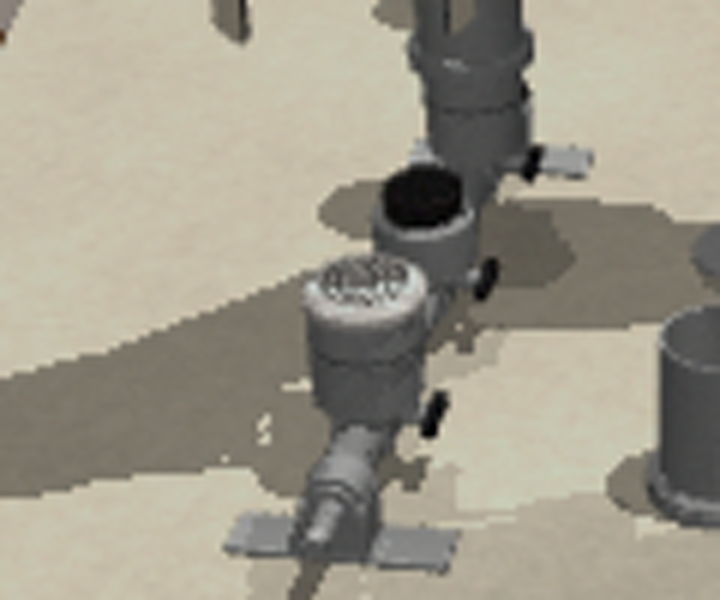

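View pics/w12.png

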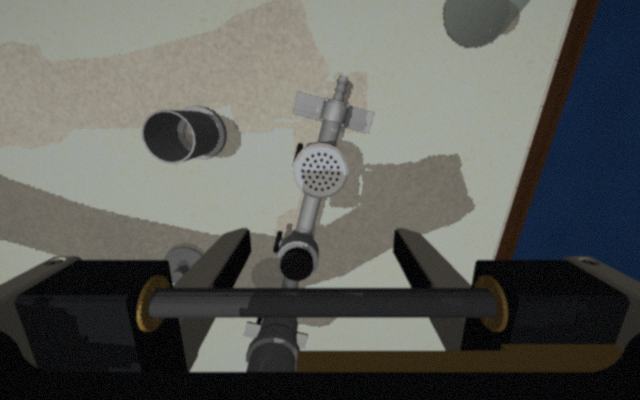

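play_rows:
  rows:
    - [[0,-0.7,-0.3,0,0,0,0],[0.3,-1,-0.3,0,0,0,0],[0.3,-1,-0.3,0,0,0,0],[0.3,-1,-0.3,0,0,0,0],[0.3,-1,-0.3,0,0,0,0]]

```text
time_s: 24.7
position: [0.5587, 0.1031, 0.2139]
ee_rot: [1.124, 1.262, -1.127]
wrist_force: [-0.9, 0.3, -0.7]
opening: 0.0931
```

play_rows:
  rows:
    - [[0.5,-1,-0.3,0,0,0,0],[0.5,-1,-0.3,0,0,0,0],[0.5,-1,-0.3,0,0,0,0],[0.3,-0.85,-0.3,0,0,0,0],[0,0,0,0,0,0,0]]

```text
time_s: 25.12
position: [0.4765, 0.1182, 0.1775]
ee_rot: [1.12, 1.265, -1.128]
wrist_force: [-0.6, -0.8, -0.1]
opening: 0.0928
```

Run:
```python
from h import *
p=robot.camera("wrist");p=look("wrist","w13")
s=robot.observe(); M=R.from_rotvec(s["ee_rot"]).as_matrix(); print(s["position"],M.round(3))
for n,g,z in [("funnel_mid",(.4815,.119),0)]:
    o=robot.outline_of(p,n)
    if o:
        r=fit([(p,o[0]["region"].astype(float))],n,*g,z); print(n,o[0]["confidence"],r,o[0]["box"])
        print(M.T@(np.array([*r[0],.052])-s["position"])/.02)
```

```text
[0.48064357 0.11815242 0.17879591] [[-0.001  0.993  0.114]
 [-0.     0.114 -0.993]
 [-1.    -0.001  0.   ]]
funnel_mid 0.69 (array([0.48168966, 0.11969141]), np.float64(0.28129154795821465)) [295.3, 153.7, 354.7, 228.1]
[ 6.33969341  0.070042   -0.07104762]
```

View pics/w13.png

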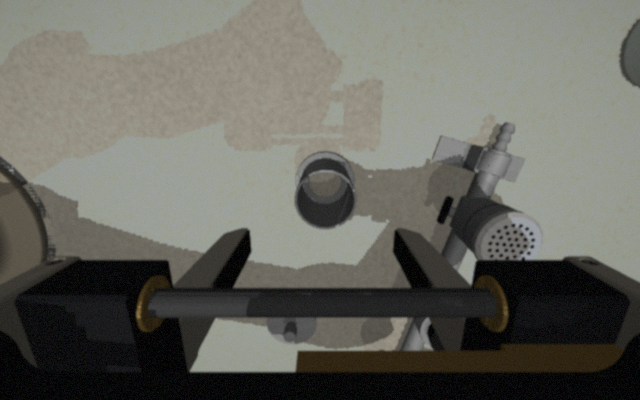

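play_rows:
  rows:
    - [[0.8,0.05,-0.05,0,0,0,0],[1,0,0,0,0,0,0],[1,0,0,0,0,0,0],[1,0,0,0,0,0,0],[1,0,0,0,0,0,0]]

```text
time_s: 25.68
position: [0.4834, 0.1188, 0.0824]
ee_rot: [1.127, 1.26, -1.126]
wrist_force: [0.3, -0.3, -0.8]
opening: 0.0928
```

play_rows:
  rows:
    - [[0.8,0,0,0,0,0,0],[0.6,0,0,0,0,0,0],[0.1,0,0,0,0,0,0],[0,0,0,0,0,0,1],[0,0,0,0,0,0,1]]

```text
time_s: 26.1
position: [0.4828, 0.119, 0.0537]
ee_rot: [1.126, 1.26, -1.126]
wrist_force: [0.3, 0.2, 0.0]
opening: 0.0841
```

play_rows:
  rows:
    - [[0,0,0,0,0,0,1],[0,0,0,0,0,0,1],[0,0,0,0,0,0,1],[0,0,0,0,0,0,1],[0,0,0,0,0,0,1]]

```text
time_s: 26.52
position: [0.4822, 0.1188, 0.0539]
ee_rot: [1.126, 1.26, -1.125]
wrist_force: [-1.4, -0.7, 6.2]
opening: 0.059
```

Run:
```python
from h import *
p=robot.camera("wrist");p=look("wrist","w14")
s=robot.observe(); M=R.from_rotvec(s["ee_rot"]).as_matrix(); print(s["position"],s["opening"],s["wrist_force"])
```

```text
[0.4822276  0.11880491 0.05388603] 0.05942393764215395 [-1.87024857 -0.41935741  6.55159797]
```

View pics/w14.png

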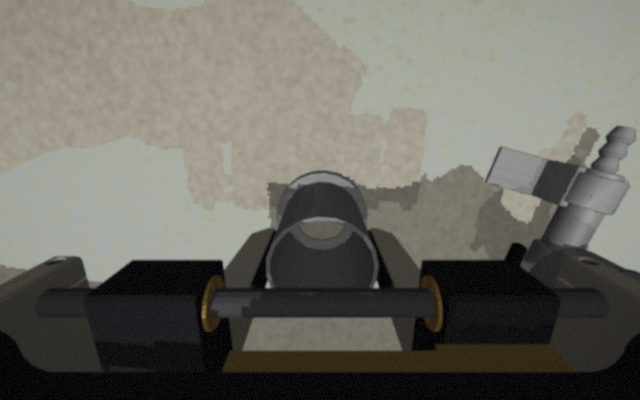

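play_rows:
  rows:
    - [[-0.4,0,0,0,0,0,1],[-0.8,0,0,0,0,0,1],[-1,0,0,0,0,0,1],[-1,0,0,0,0,0,1],[-1,0,0,0,0,0,1]]

```text
time_s: 27.03
position: [0.4815, 0.1187, 0.1385]
ee_rot: [1.125, 1.261, -1.127]
wrist_force: [1.4, -1.0, -3.4]
opening: 0.0592
```

play_rows:
  rows:
    - [[-1,0.3,0.1,0,0,0,1],[-1,0.6,0.15,0,0,0,1],[-0.8,0.8,0.2,0,0,0,1],[-0.8,0.9,0.2,0,0,0,1],[0,1,0.2,0,0,0,1]]

```text
time_s: 27.45
position: [0.5567, 0.1102, 0.2129]
ee_rot: [1.128, 1.258, -1.123]
wrist_force: [0.9, 0.5, -3.2]
opening: 0.0595
```

play_rows:
  rows:
    - [[0,1,0.2,0,0,0,1],[0,1,0.2,0,0,0,1],[0,1,0.2,0,0,0,1],[0,0.9,0.2,0,0,0,1],[0,0.7,0.1,0,0,0,1]]

```text
time_s: 27.87
position: [0.6499, 0.1017, 0.2094]
ee_rot: [1.126, 1.261, -1.127]
wrist_force: [0.0, 0.1, -2.7]
opening: 0.0591
```

Run:
```python
from h import *
for i in range(3): p=robot.camera("side")
s=robot.observe();M=R.from_rotvec(s["ee_rot"]).as_matrix();print(s["position"],s["wrist_force"],M.round(3))
u,v=proj(p,[.656,.1035,.1])[0].astype(int)
cv2.imwrite(f"pics/b5.png",cv2.resize(p["color"][v-70:v+40,u-60:u+60,::-1],None,fx=5,fy=5,interpolation=cv2.INTER_CUBIC))
print(M.T@(np.array([.655,.103,.157])-s["position"])/.02)
o=robot.outline_of(p,"funnel_mid")
if o: print(o[0]["confidence"],fit([(p,o[0]["region"].astype(float))],"funnel_mid",.655,.103,s["position"][2]-.0539))
```

```text
[0.64877745 0.102229   0.20900367] [-0.31227646  0.43038738 -2.36684216] [[-0.001  0.994  0.112]
 [ 0.     0.112 -0.994]
 [-1.    -0.001 -0.   ]]
[ 2.59976504e+00  3.16950862e-01 -2.35125984e-03]
0.78 (array([0.65027221, 0.10053956]), np.float64(0.09924624395212629))
```

View pics/b5.png

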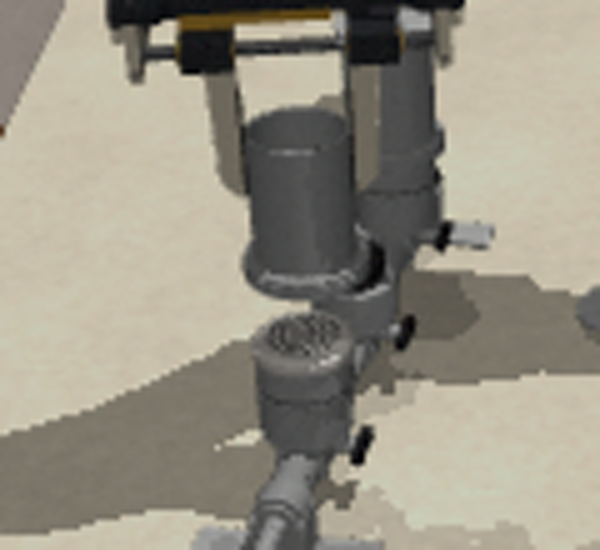

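play_rows:
  rows:
    - [[0.3,0.3,0,0,0,0,1],[0.4,0,0,0,0,0,1],[0.5,0,0,0,0,0,1],[0.4,0,0,0,0,0,1],[0,0,0,0,0,0,1]]

```text
time_s: 28.48
position: [0.6534, 0.1028, 0.1749]
ee_rot: [1.123, 1.263, -1.128]
wrist_force: [0.0, 0.1, -3.4]
opening: 0.0591
```

Run:
```python
from h import *
for i in range(2): p=robot.camera("side")
q=robot.camera("scene")
s=robot.observe();M=R.from_rotvec(s["ee_rot"]).as_matrix();print(s["position"],s["wrist_force"])
for k,n in((p,"b6"),(q,"b6s")):
    u,v=proj(k,[.656,.1035,.1])[0].astype(int)
    cv2.imwrite(f"pics/{n}.png",cv2.resize(k["color"][v-70:v+40,u-60:u+60,::-1],None,fx=5,fy=5,interpolation=cv2.INTER_CUBIC))
print(M.T@(np.array([.655,.103,.157])-s["position"])/.02)
o=robot.outline_of(p,"screen_mid")
for a in o: print(a["confidence"],a["box"])
```

```text
[0.65478929 0.10337798 0.17721684] [-0.26877705  0.40977454 -2.63422066]
[1.01083552 0.00880468 0.02009935]
0.42 [272.9, 219.3, 290.7, 227.3]
```

View pics/b6.png

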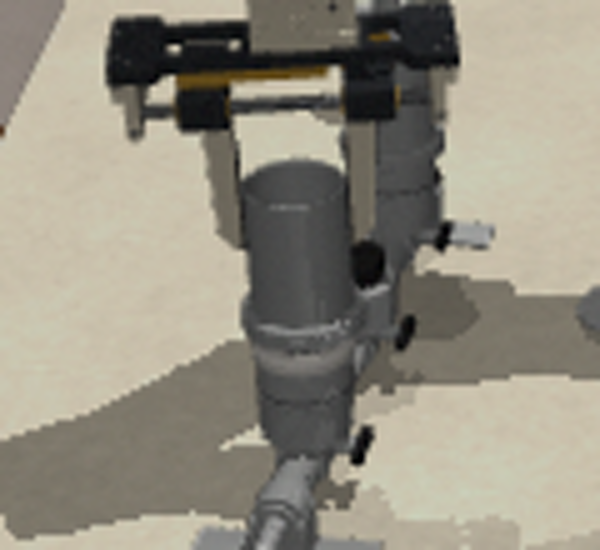

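View pics/b6s.png

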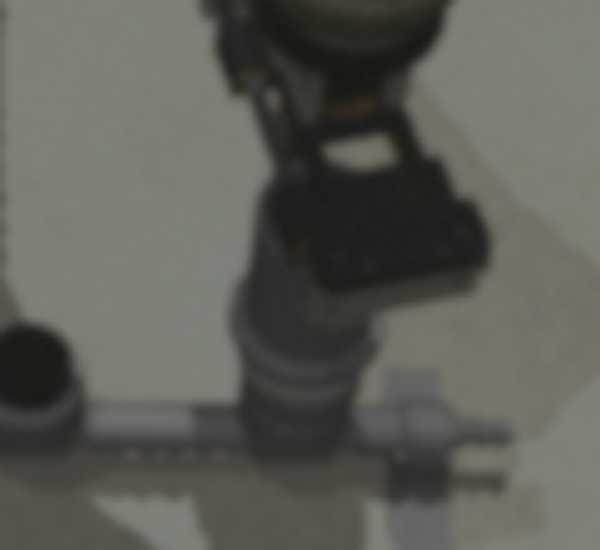

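play_rows:
  rows:
    - [[0.2,0,0,0,0,0,1],[0.3,0,0,0,0,0,1],[0.2,0,0,0,0,0,1],[0.1,0,0,0,0,0,1],[0,0,0,0,0,0,1]]

```text
time_s: 29.1
position: [0.6546, 0.1031, 0.1606]
ee_rot: [1.125, 1.261, -1.127]
wrist_force: [0.4, -0.2, -3.4]
opening: 0.0593
```

play_rows:
  rows:
    - [[0.1,0,0,0,0,0,1],[0.06,0,0,0,0,0,1],[0,0,0,0,0,0,1],[0,0,0,0,0,0,1]]

```text
time_s: 29.43
position: [0.655, 0.1032, 0.1582]
ee_rot: [1.126, 1.26, -1.126]
wrist_force: [0.4, -1.1, -2.8]
opening: 0.0593
```

play_rows:
  rows:
    - [[0.06,0,0,0,0,0,1],[0.04,0,0,0,0,0,1],[0,0,0,0,0,0,1],[0,0,0,0,0,0,1]]

```text
time_s: 29.77
position: [0.6552, 0.1033, 0.157]
ee_rot: [1.126, 1.26, -1.125]
wrist_force: [-2.7, -0.2, 5.3]
opening: 0.0593
```

Contact at z=0.157 as predicted. Release and rise.

play_rows:
  rows:
    - [[0,0,0,0,0,0,0],[0,0,0,0,0,0,0],[0,0,0,0,0,0,0],[0,0,0,0,0,0,0],[0,0,0,0,0,0,0]]

```text
time_s: 30.18
position: [0.655, 0.1032, 0.1561]
ee_rot: [1.126, 1.26, -1.126]
wrist_force: [-0.1, -0.5, -0.6]
opening: 0.0877
```

play_rows:
  rows:
    - [[0,0,0,0,0,0,0],[-0.5,0,0,0,0,0,0],[-1,0,0,0,0,0,0],[-1,0,0,0,0,0,0],[-1,0,0,0,0,0,0]]

```text
time_s: 30.6
position: [0.6548, 0.1034, 0.2276]
ee_rot: [1.126, 1.261, -1.126]
wrist_force: [0.8, -0.3, 1.1]
opening: 0.0929
```

play_rows:
  rows:
    - [[-1,0,0,0,0,0,0],[-1,0,0.5,0,0,0,0],[-1,0,0.5,0,0,0,0],[-0.5,0,0,0,0,0,0],[0,0,0,0,0,0,0]]

```text
time_s: 31.02
position: [0.6582, 0.0835, 0.2991]
ee_rot: [1.129, 1.257, -1.124]
wrist_force: [0.4, 1.0, -0.4]
opening: 0.0929
```

Run:
```python
from h import *
p=look("wrist","w15")
s=robot.observe(); M=R.from_rotvec(s["ee_rot"]).as_matrix(); print(s["position"],M.round(3))
for n,g,z in [("funnel_mid",(.655,.1035),.103)]:
    o=robot.outline_of(p,n)
    if o: print(n,o[0]["confidence"],fit([(p,o[0]["region"].astype(float))],n,*g,z),o[0]["box"])
p=robot.camera("side")
u,v=proj(p,[.656,.1035,.1])[0].astype(int)
cv2.imwrite(f"pics/b7.png",cv2.resize(p["color"][v-70:v+40,u-60:u+60,::-1],None,fx=5,fy=5,interpolation=cv2.INTER_CUBIC))
o=robot.outline_of(p,"funnel_mid")
if o: print(o[0]["confidence"],fit([(p,o[0]["region"].astype(float))],"funnel_mid",.655,.103,.103))
```

```text
[0.65745285 0.08380066 0.29729477] [[ 0.002  0.994  0.112]
 [ 0.001  0.112 -0.994]
 [-1.     0.002 -0.   ]]
funnel_mid 0.89 (array([0.65437995, 0.10417175]), np.float64(0.3621200980392157)) [292.3, 132.1, 350.8, 203.4]
0.55 (array([0.65551271, 0.10370285]), np.float64(0.04788156468617597))
```

View pics/b7.png

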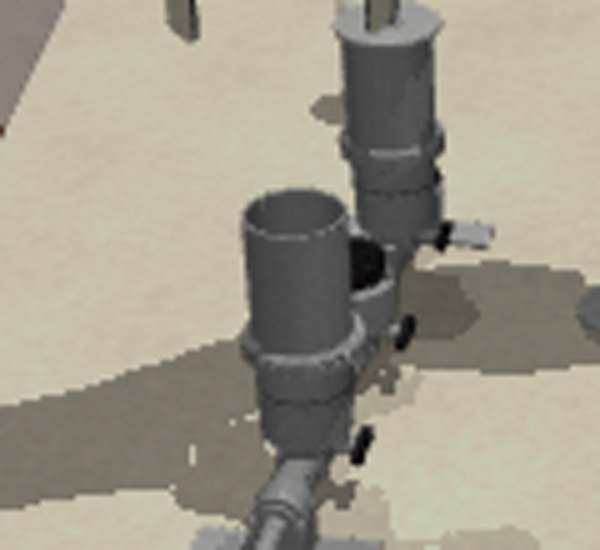

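View pics/w15.png

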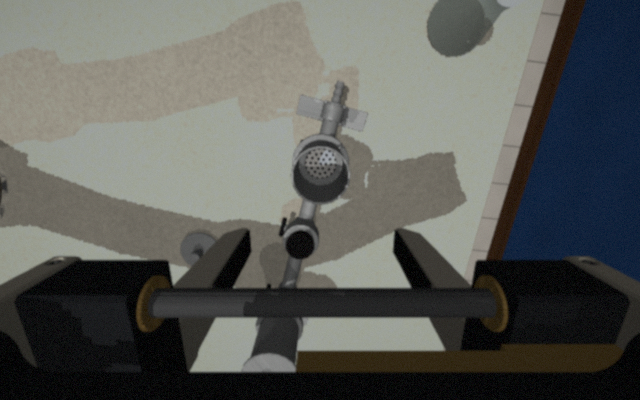

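play_rows:
  rows:
    - [[0,-0.8,0.6,0,0,0,0],[0,-1,0.7,0,0,0,0],[0,-1,0.7,0,0,0,0],[0,-1,0.7,0,0,0,0],[0,-1,0.7,0,0,0,0]]

```text
time_s: 31.63
position: [0.5679, 0.0048, 0.2948]
ee_rot: [1.124, 1.263, -1.127]
wrist_force: [-0.4, -1.3, 1.4]
opening: 0.0929
```

play_rows:
  rows:
    - [[0.7,-1,0.75,0,0,0,0],[0.8,-1,0.75,0,0,0,0],[0.8,-1,0.75,0,0,0,0],[0.8,-1,0.75,0,0,0,0],[0.8,-1,0.75,0,0,0,0]]

```text
time_s: 32.05
position: [0.4769, -0.081, 0.2167]
ee_rot: [1.125, 1.262, -1.126]
wrist_force: [0.2, -0.8, -0.4]
opening: 0.0929
```

play_rows:
  rows:
    - [[0.8,-1,0.75,0,0,0,0],[0.8,0,0,0,0,0,0],[0.8,0,0,0,0,0,0],[0.5,0,0,0,0,0,0],[0,0,0,0,0,0,0]]

```text
time_s: 32.47
position: [0.4591, -0.0974, 0.1581]
ee_rot: [1.124, 1.265, -1.127]
wrist_force: [-0.0, 0.5, 0.4]
opening: 0.0927
```

Run:
```python
from h import *
for i in range(2): p=robot.camera("wrist")
p=look("wrist","w16")
s=robot.observe(); M=R.from_rotvec(s["ee_rot"]).as_matrix(); print(s["position"],M.round(3))
for n,g,z in [("lid_knob",(.46,-.0965),0)]:
    print(box(p,n,*g,z), proj(p,[*g,.036]))
    o=robot.outline_of(p,n)
    if o:
        r=fit([(p,o[0]["region"].astype(float))],n,*g,z); print(n,o[0]["confidence"],r,o[0]["box"])
        print(M.T@(np.array([*r[0],.0145])-s["position"])/.02)
```

```text
[ 0.46063952 -0.0973702   0.16036503] [[-0.     0.994  0.113]
 [ 0.     0.113 -0.994]
 [-1.    -0.    -0.   ]]
[290.71380299 153.23833261 352.86746481 214.19267902] [[321.68413524 190.19045531]]
lid_knob 0.87 (array([ 0.45861939, -0.09515777]), np.float64(0.053314593581635046)) [295.6, 151.3, 355.5, 211.5]
[ 7.29330669 -0.08683764 -0.11871269]
```

View pics/w16.png

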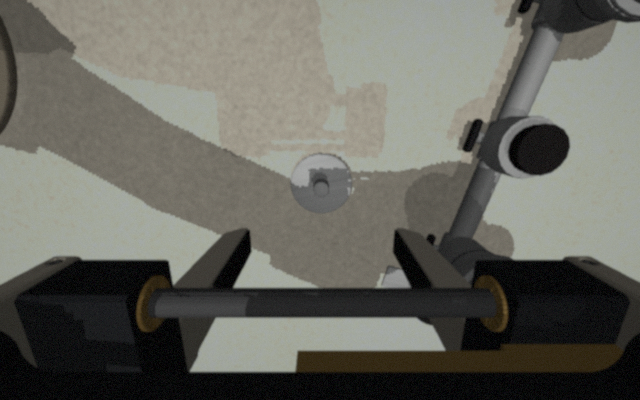

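play_rows:
  rows:
    - [[0.8,0,-0.05,0,0,0,0],[1,0,0,0,0,0,0],[1,0,0,0,0,0,0],[1,0,0,0,0,0,0],[1,0,0,0,0,0,0]]

```text
time_s: 33.08
position: [0.461, -0.097, 0.0642]
ee_rot: [1.127, 1.259, -1.125]
wrist_force: [0.5, -0.4, 0.1]
opening: 0.0928
```

play_rows:
  rows:
    - [[0.9,0,0,0,0,0,0],[0.7,0,0,0,0,0,0],[0.3,0,0,0,0,0,0],[0,0,0,0,0,0,0],[0,0,0,0,0,0,0]]

```text
time_s: 33.5
position: [0.4607, -0.0967, 0.0267]
ee_rot: [1.125, 1.26, -1.125]
wrist_force: [0.0, 0.4, -0.8]
opening: 0.0929
```

Run:
```python
from h import *
for i in range(2): p=robot.camera("wrist")
p=look("wrist","w17")
s=robot.observe(); M=R.from_rotvec(s["ee_rot"]).as_matrix(); print(s["position"],s["wrist_force"])
print(box(p,"lid_knob",.46,-.096,0), proj(p,[.46,-.096,.036]))
q=robot.camera("side");u,v=proj(q,[.46,-.096,.03])[0].astype(int)
cv2.imwrite(f"pics/b8.png",cv2.resize(q["color"][v-40:v+40,u-50:u+50,::-1],None,fx=6,fy=6,interpolation=cv2.INTER_CUBIC))
```

```text
[ 0.46077323 -0.09712088  0.0271426 ] [ 0.59131054  0.09002619 -0.38187884]
[269.06589426 177.92163862 372.11855897 274.87456221] [[320.39667267 244.80722464]]
```

View pics/w17.png

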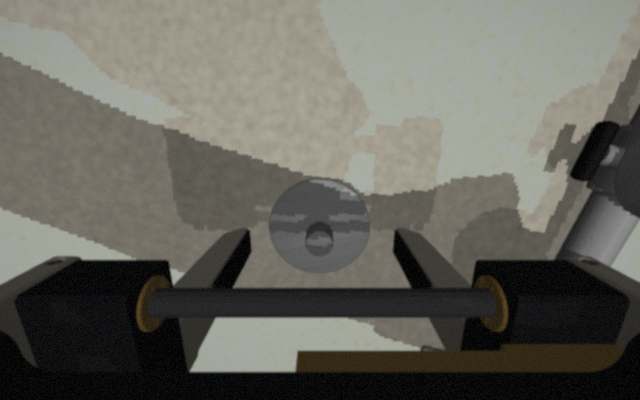

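View pics/b8.png

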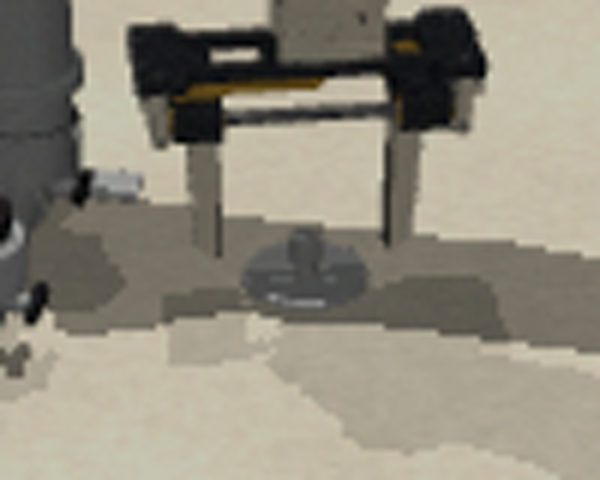

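play_rows:
  rows:
    - [[0.3,0,-0.05,0,0,0,0],[0.25,0,0,0,0,0,0],[0.05,0,0,0,0,0,0],[0,0,0,0,0,0,0],[0,0,0,0,0,0,0]]

```text
time_s: 34.12
position: [0.4599, -0.0959, 0.014]
ee_rot: [1.125, 1.261, -1.126]
wrist_force: [0.7, 0.5, -0.0]
opening: 0.093
```

play_rows:
  rows:
    - [[0,0,0,0,0,0,1],[0,0,0,0,0,0,1],[0,0,0,0,0,0,1],[0,0,0,0,0,0,1],[0,0,0,0,0,0,1]]

```text
time_s: 34.53
position: [0.4601, -0.096, 0.0143]
ee_rot: [1.126, 1.26, -1.126]
wrist_force: [0.1, -0.3, 1.0]
opening: 0.0642
```

play_rows:
  rows:
    - [[0,0,0,0,0,0,1],[0,0,0,0,0,0,1],[0,0,0,0,0,0,1],[0,0,0,0,0,0,1],[0,0,0,0,0,0,1]]

```text
time_s: 34.95
position: [0.4601, -0.096, 0.0142]
ee_rot: [1.126, 1.26, -1.126]
wrist_force: [-0.7, -0.2, -0.3]
opening: 0.0309
```

play_rows:
  rows:
    - [[0,0,0,0,0,0,1],[0,0,0,0,0,0,1],[-0.2,0,0,0,0,0,1],[-0.4,0,0,0,0,0,1],[-0.4,0,0,0,0,0,1]]

```text
time_s: 35.37
position: [0.4598, -0.0958, 0.0345]
ee_rot: [1.125, 1.261, -1.126]
wrist_force: [-0.6, 0.5, -2.4]
opening: 0.0172
```

Run:
```python
from h import *
p=look("wrist","w18")
s=robot.observe(); print(s["position"],s["wrist_force"],s["opening"])
q=robot.camera("side");u,v=proj(q,[.46,-.096,.03])[0].astype(int)
cv2.imwrite(f"pics/b9.png",cv2.resize(q["color"][v-40:v+40,u-50:u+50,::-1],None,fx=6,fy=6,interpolation=cv2.INTER_CUBIC))
```

```text
[ 0.46028272 -0.09612933  0.0358004 ] [ 0.02613482 -0.75232946 -0.46979068] 0.017244143494815255
```

View pics/w18.png

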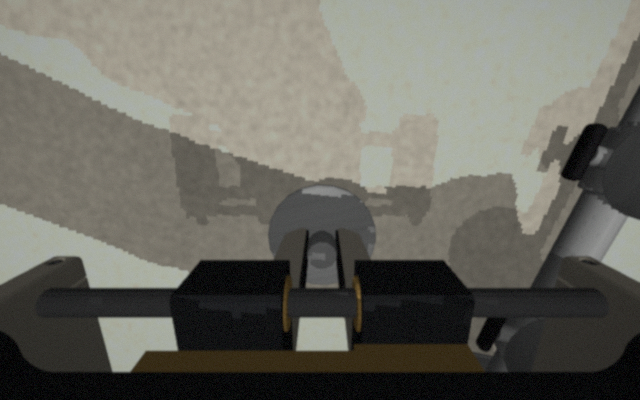

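View pics/b9.png

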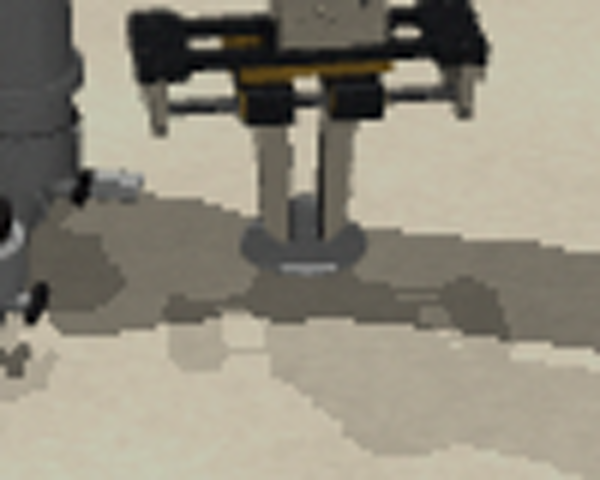

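play_rows:
  rows:
    - [[-0.8,0,0,0,0,0,1],[-1,0,0,0,0,0,1],[-1,0,0,0,0,0,1],[-1,0,0,0,0,0,1],[-1,0,0,0,0,0,1]]

```text
time_s: 35.88
position: [0.4598, -0.096, 0.1311]
ee_rot: [1.126, 1.261, -1.126]
wrist_force: [-0.2, -0.4, -1.2]
opening: 0.0168
```

play_rows:
  rows:
    - [[-1,0,-0.3,0,0,0,1],[-1,0.3,-0.6,0,0,0,1],[-1,0.5,-0.7,0,0,0,1],[-1,0.8,-0.7,0,0,0,1],[-1,0.9,-0.7,0,0,0,1]]

```text
time_s: 36.3
position: [0.5026, -0.0305, 0.2313]
ee_rot: [1.126, 1.26, -1.127]
wrist_force: [1.1, 1.2, -2.5]
opening: 0.017
```

play_rows:
  rows:
    - [[-1,1,-0.7,0,0,0,1],[-0.4,1,-0.7,0,0,0,1],[0,1,-0.7,0,0,0,1],[0,1,-0.7,0,0,0,1],[0,1,-0.7,0,0,0,1]]

```text
time_s: 36.72
position: [0.5952, 0.0506, 0.2582]
ee_rot: [1.126, 1.26, -1.126]
wrist_force: [0.3, 0.8, -1.7]
opening: 0.0173
```

play_rows:
  rows:
    - [[0,1,-0.7,0,0,0,1],[0,0.9,-0.6,0,0,0,1],[0,0.7,-0.5,0,0,0,1],[0,0.5,-0.3,0,0,0,1],[0,0.2,-0.1,0,0,0,1]]

```text
time_s: 37.13
position: [0.6559, 0.1025, 0.2577]
ee_rot: [1.125, 1.262, -1.125]
wrist_force: [-0.4, 0.1, -1.2]
opening: 0.017
```

Run:
```python
from h import *
for i in range(2): p=robot.camera("side")
q=robot.camera("scene")
s=robot.observe();M=R.from_rotvec(s["ee_rot"]).as_matrix();print(s["position"],s["wrist_force"],s["opening"])
for k,n in((p,"c1"),(q,"c1s")):
    u,v=proj(k,[.656,.1035,.15])[0].astype(int)
    cv2.imwrite(f"pics/{n}.png",cv2.resize(k["color"][v-70:v+40,u-60:u+60,::-1],None,fx=5,fy=5,interpolation=cv2.INTER_CUBIC))
print(M.T@(np.array([.655,.1035,.1992])-s["position"])/.02)
```

```text
[0.65466322 0.10054317 0.25782705] [-0.26317332 -0.93278345 -1.63647226] 0.017548105245152188
[ 2.93123933  0.03613775 -0.14662563]
```

View pics/c1.png

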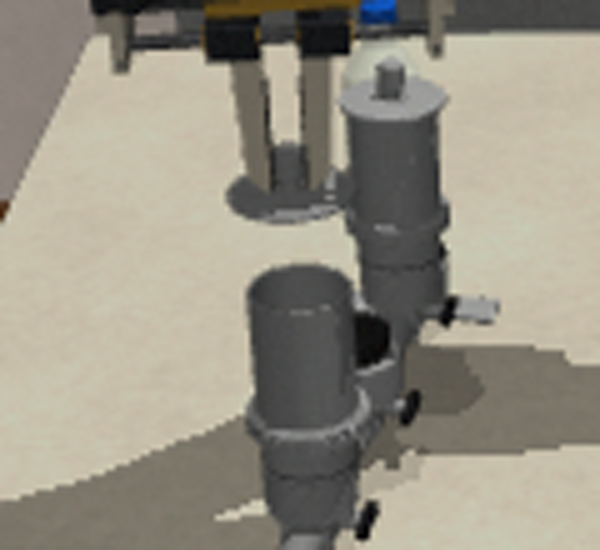

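View pics/c1s.png

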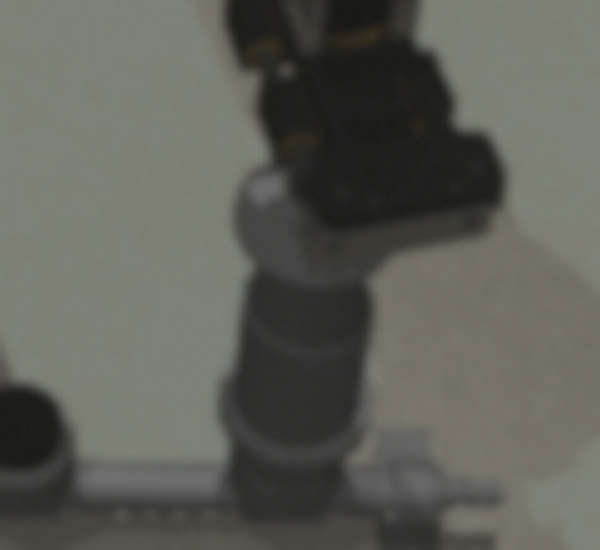

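play_rows:
  rows:
    - [[0.2,0.03,-0.14,0,0,0,1],[0.4,0,0,0,0,0,1],[0.5,0,0,0,0,0,1],[0.4,0,0,0,0,0,1],[0.1,0,0,0,0,0,1]]

```text
time_s: 37.7
position: [0.6544, 0.1032, 0.224]
ee_rot: [1.124, 1.262, -1.128]
wrist_force: [0.6, -1.3, -2.6]
opening: 0.0173
```

Run:
```python
from h import *
for i in range(2): p=robot.camera("side")
q=robot.camera("scene")
s=robot.observe();M=R.from_rotvec(s["ee_rot"]).as_matrix();print(s["position"],s["wrist_force"],s["opening"])
for k,n in((p,"c2"),(q,"c2s")):
    u,v=proj(k,[.656,.1035,.15])[0].astype(int)
    cv2.imwrite(f"pics/{n}.png",cv2.resize(k["color"][v-70:v+40,u-60:u+60,::-1],None,fx=5,fy=5,interpolation=cv2.INTER_CUBIC))
print(M.T@(np.array([.655,.1035,.1992])-s["position"])/.02)
```

```text
[0.65530585 0.10396731 0.22579252] [ 0.167099   -0.67889532 -0.8999688 ] 0.017353751637533405
[ 1.32963887 -0.01681475  0.02150759]
```

View pics/c2.png

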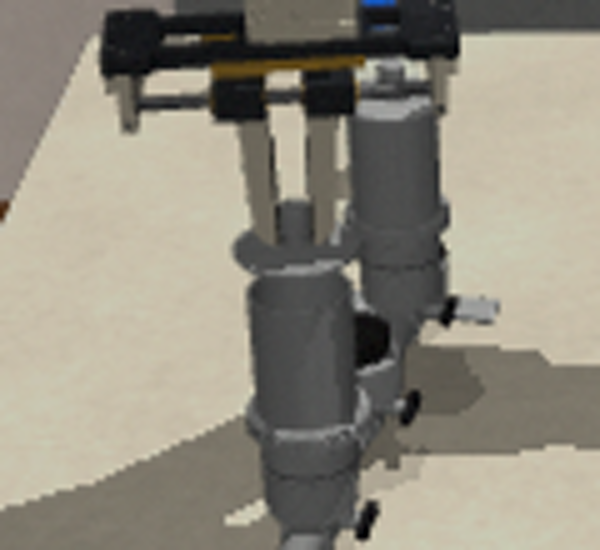

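View pics/c2s.png

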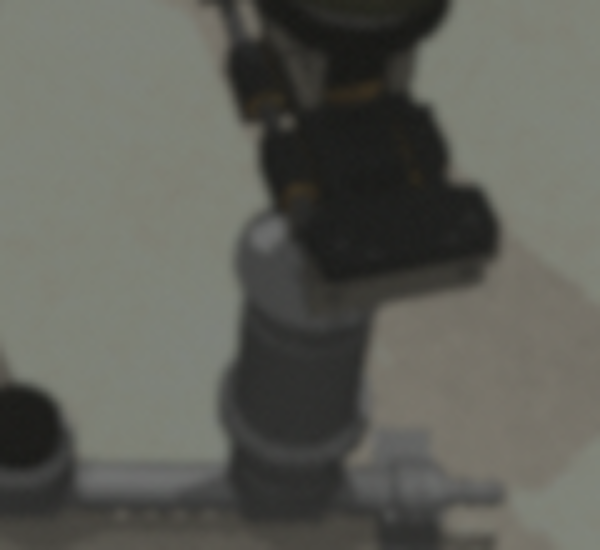

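Aligned; lower in.

play_rows:
  rows:
    - [[0.3,0,0,0,0,0,1],[0.3,0,0,0,0,0,1],[0.3,0,0,0,0,0,1],[0.15,0,0,0,0,0,1],[0,0,0,0,0,0,1]]

```text
time_s: 38.27
position: [0.655, 0.1039, 0.2041]
ee_rot: [1.125, 1.261, -1.127]
wrist_force: [-0.3, 0.6, -1.2]
opening: 0.017
```

play_rows:
  rows:
    - [[0.1,0,0,0,0,0,1],[0.06,0,0,0,0,0,1],[0,0,0,0,0,0,1],[0,0,0,0,0,0,1]]

```text
time_s: 38.6
position: [0.6555, 0.1041, 0.2021]
ee_rot: [1.126, 1.26, -1.126]
wrist_force: [0.7, -0.6, -0.6]
opening: 0.0172
```

play_rows:
  rows:
    - [[0.08,0,0,0,0,0,1],[0.06,0,0,0,0,0,1],[0,0,0,0,0,0,1],[0,0,0,0,0,0,1]]

```text
time_s: 38.93
position: [0.6556, 0.1041, 0.1993]
ee_rot: [1.126, 1.26, -1.126]
wrist_force: [0.5, 0.4, -0.9]
opening: 0.0173
```

play_rows:
  rows:
    - [[0.03,0,0,0,0,0,1],[0.02,0,0,0,0,0,1],[0,0,0,0,0,0,1],[0,0,0,0,0,0,1]]

```text
time_s: 39.27
position: [0.6558, 0.1042, 0.1992]
ee_rot: [1.126, 1.259, -1.125]
wrist_force: [-2.1, -0.6, 6.4]
opening: 0.0175
```

play_rows:
  rows:
    - [[-0.03,0,0,0,0,0,1],[0,0,0,0,0,0,0.6],[0,0,0,0,0,0,0.6],[0,0,0,0,0,0,0.6],[0,0,0,0,0,0,0.6]]

```text
time_s: 39.68
position: [0.6553, 0.104, 0.1986]
ee_rot: [1.126, 1.261, -1.126]
wrist_force: [-0.6, 0.5, -0.1]
opening: 0.0362
```

play_rows:
  rows:
    - [[0,0,0,0,0,0,0.4],[0,0,0,0,0,0,0.4],[-0.3,0,0,0,0,0,0.4],[-0.7,0,0,0,0,0,0.4],[-1,0,0,0,0,0,0.4]]

```text
time_s: 40.1
position: [0.6546, 0.1038, 0.2381]
ee_rot: [1.124, 1.262, -1.128]
wrist_force: [-0.2, 0.2, -0.2]
opening: 0.0554
```

play_rows:
  rows:
    - [[-1,0,0,0,0,0,0.4],[-1,0,0,0,0,0,0.4],[-1,0,0.4,0,0,0,0.4],[-0.5,0,0.4,0,0,0,0.4],[0,0,0,0,0,0,0.4]]

```text
time_s: 40.52
position: [0.6586, 0.0864, 0.3114]
ee_rot: [1.129, 1.256, -1.125]
wrist_force: [0.3, -0.9, -0.0]
opening: 0.0558
```

Run:
```python
from h import *
p=robot.camera("side"); q=robot.camera("scene"); w=look("wrist","w19")
s=robot.observe();M=R.from_rotvec(s["ee_rot"]).as_matrix();print(s["position"],s["wrist_force"],s["opening"])
for k,n in((p,"d1"),(q,"d1s")):
    u,v=proj(k,[.656,.1035,.15])[0].astype(int)
    cv2.imwrite(f"pics/{n}.png",cv2.resize(k["color"][v-70:v+40,u-60:u+60,::-1],None,fx=5,fy=5,interpolation=cv2.INTER_CUBIC))
for n,k in(("side",p),("wrist",w)):
    o=robot.outline_of(k,"lid_knob")
    for a in o: print(n,a["confidence"],a["box"],box(k,"lid_knob",.655,.1035,.185))
for n,g,z in(("unit",(.617,-.157),.054),("bottle",(.651,-.4277),0),("dish",(.603,.416),0)):
    o=robot.outline_of(q,n); print(n,fit([(q,o[0]["region"].astype(float))],n,*g,z) if o else None)
```

```text
[0.65677445 0.08784338 0.30772428] [0.08601334 0.94459006 0.62079331] 0.05618226443844734
side 0.58 [266.1, 186.3, 290.1, 200.0] [266.67143184 183.4700833  292.1969043  199.46972944]
wrist 0.71 [290.8, 140.7, 359.1, 211.1] [286.02925806 142.28932281 356.85856966 212.0351491 ]
wrist 0.36 [251.4, 317.1, 303.7, 350.2] [286.02925806 142.28932281 356.85856966 212.0351491 ]
unit (array([ 0.61730852, -0.15634976]), np.float64(0.08121925629181485))
bottle (array([ 0.65001274, -0.42840137]), np.float64(0.08110314044316913))
dish (array([0.60313775, 0.41633958]), np.float64(0.08910649840240902))
```

View pics/d1.png

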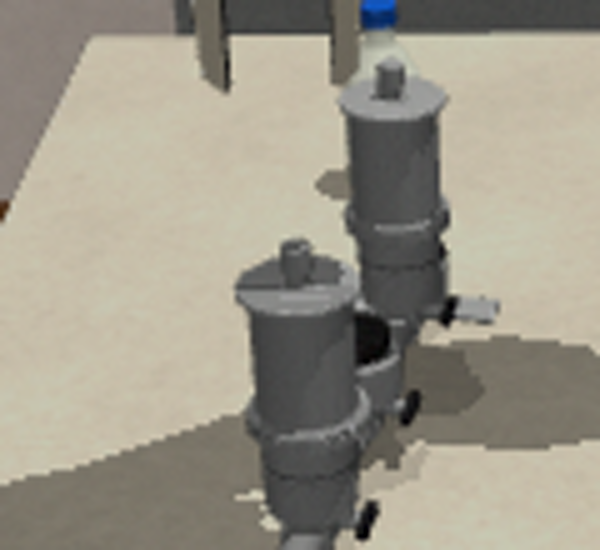

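View pics/d1s.png

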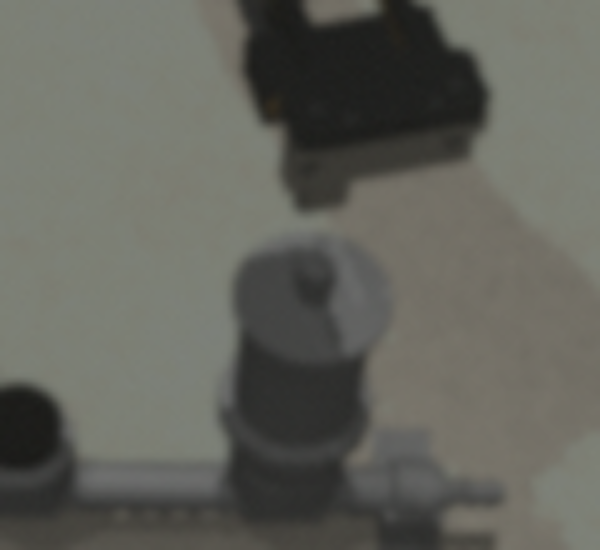

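View pics/w19.png

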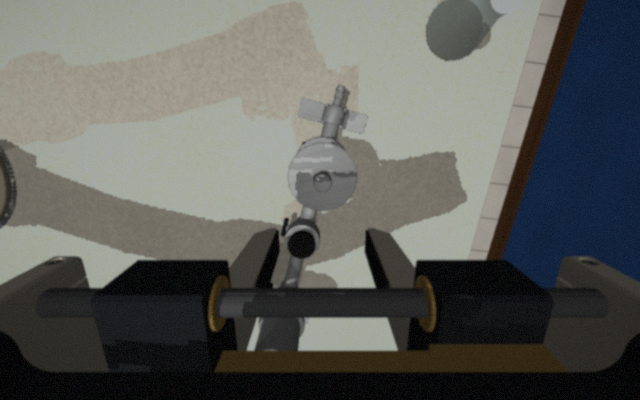

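play_rows:
  rows:
    - [[-0.5,0,0,0,0,0,0.4],[0,0,0,0,0,0,0.4],[0,0,0,0,0,0,0.4],[0,0,0,0,0,0,0.4],[0,0,0,0,0,0,0.4]]

```text
time_s: 41.33
position: [0.6572, 0.0881, 0.3188]
ee_rot: [1.126, 1.26, -1.126]
wrist_force: [-0.3, 0.1, -1.6]
opening: 0.0558
```

```bash
python3 -c "
from rig import robot
print(robot.sign_off())"
```

```text
the job is handed in; nothing more can be done
None
```

I stacked the base, screen, funnel and lid in that order on the empty port at the left (+y) end of the rail, about (0.655, 0.104) m. The job was handed in at about 41 s; sign-off gave no verdict.

- **Seating:** each part was lowered slowly until the wrist force showed it touching, within about 1 mm of the height worked out for its seat, and then released.
- **Final pictures:** the new unit looks level and fully down, like the finished one, and the fingers are well clear of it.
- **Neighbours:** the finished unit, bottle and dish measured within about 1 to 3 mm of their first positions.
- **Where the checks disagreed:** in the side view the lid sits about 1.4 pixels (roughly 3 mm) off the funnel's tube. Most of that fits the camera's slant, and it is inside the 12 mm allowed. The silhouette fit of the seated funnel from the wrist camera matched poorly, but the side camera fit agreed with the expected position. Two other network readings were unusable: a base fit and a missed screen outline. I relied on the pictures and other fits there.

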